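Tension the display rack and stock it

ROBOT

A 6-joint arm with a two-finger parallel gripper is mounted at the origin on the work surface. World frame = base frame: x ahead of the robot, y to its left, z up, the work surface at z = 0. Lengths are in m, angles in rad, forces in N, time in s.
With the tool pointing down it reaches from about 0.25 to 0.775 m from the base axis. Payload 8.9 kg.
Tool frame: the origin (TCP) lies midway between the tips of the shut fingers; the grasp point (between the pads) lies 19 mm behind it; z points along the fingers, y is the direction in which the jaws open and shut (so a half turn about z gives the same grasp; the last joint's range is limited). The gripper opens to 85 mm and grips with 20 to 120 N. Pads are 22 mm wide; open, the fingers measure 114 mm over their backs; the gripper's body (76 mm by 85 mm) begins 54 mm behind the grasp point. The pads swing forward as they close: fully open they stand 13 mm farther back than shut.
Start: joints at [-1.362, 0.291, -0.153, 1.127, 0, 1.431], TCP at [0.179, -0.494, 0.231] pointing down, gripper open.
Joint ranges: [-2.52, 2.52], [-0.91, 1.74], [-1.3, 1.37], [-1.96, 2.02], [-1.52, 1.47], [-3.14, 3.14]. Speed limits (rad/s): [2.22, 2.22, 2.79, 3.14, 3.14, 3.14].

INTERFACE

Orientations are given as a unit quaternion [w, x, y, z].
In Python, from bench import * gives the robot as it stands.
- The arm moves only by the shell command python3 -m crank 'ROWS'. ROWS is text: rows parted by semicolons, each of 7 numbers parted by spaces: the shift along the tool's x, y, z normalised to -1 to 1, where 1 is 50 mm, then the turn, a rotation vector about the tool's x, y, z normalised to -1 to 1, where 1 is 0.12 rad, then the closure, from -1 (fully open) to 1 (shut). A call has 1 to 20 rows; each row shifts and turns the pose as measured when the row begins, along the tool's axes as they then stand; what a row does not reach is not made up. A row lasts 1/10 s, in which the tool goes at most 50 mm and 8.59 degrees, less where a joint would pass 70% of its speed; a pose out of reach is approached as far as the arm can. A call with a number of a shift or a turn outside -1 to 1 is refused whole. A call with a gripper value outside its range is refused whole. The fingers move at their own pace and stop on an object; the grip force is fixed at half the most. Time passes only in rows, so rows that do not move let the fingers close. It gives the time, the measured TCP pose, the force and the opening at its end, in the units of the state.
- get_state(): the state, without advancing time (a new reading comes with each control period).
- read_camera(name): name is "side" or "top"; returns the picture (384x512x3 uint8, red, green, blue); there is no depth.
- camera_info(name): a dict with "vfov" (degrees; the focal length in pixels is half the picture's height over the tangent of half this angle, whatever the lens; pixels are square), "cx", "cy" (the principal point, pixels), "T" (4x4, takes a point from camera to world coordinates). Camera axes: x right, y down, z forward; pixel columns grow to the right and rows downward; lengths in m; the calibration is good to about 2 mm. A picture is of the moment at which its call begins. camera_info takes no time and is no camera call.
- close_job(): hands the job in, once; it reports no verdict.
The state is a dict: "clock": time; "joint_pos": joint angles; "joint_vel": joint speeds; "effort": joint torques, N m; "position": TCP position; "tcp_rot": TCP orientation; "force": force on the tool from outside, world axes, zero at the start; "moment": the same for the moment, N m; "width": opening from 0.0 (shut) to 1.0 (fully open).
Only numpy, scipy, OpenCV 4.12 (cv2) and the standard library are available. Lean on these libraries where they do the work, as an engineer would, in place of code of your own. Each camera call takes 0.05 s, during which the arm holds its last target.

TASK

First turn the turnbuckle on the display rack by its tommy bars until both end plates are drawn up tight against the ends of the ledge. Then fold both flaps of the carton right back, and stand every putty tin from it upright in a single row along the raised ledge. Leave the rest of the counter's things where they are.

Things in the scene. Friction and masses are not known exactly. Their poses are not given: they have to be found in the camera images.
- rack: fixed display rack: steel base plate 350 mm long (its y), 200 deep, 12 thick; narrow wooden ledge on posts (far side), turnbuckle in front (near the robot), an aluminium end plate at each y end (170 deep, 8 thick, top 112 mm above the counter). Origin: on the counter under its middle; x away from the robot, y along the ledge, z up. On the robot's left or right; yaw within 0.15 rad
- ledge (a point): centre of the top face of the wooden ledge, 100 mm above the counter, 55 mm beyond the rack's origin (+x); axes as the rack. The ledge is 280 mm long (y) and only 36 mm deep (x), room for five tins 56 mm apart; tins overhang it by 6 mm front and back
- axle (a point): centre of the turnbuckle on its axis (along the rack's y), 95 mm up, 75 mm nearer the robot than the rack's origin; axes as the rack, does not turn. Steel middle body 114 mm long, 28 thick, on two threaded rods that run to the end plates; at its middle four round tommy bars, 12 mm thick, stick out at right angles like a cross, tips 62 mm from the axis
- turnbuckle (a joint): turn of the middle body, rad, 0 to 9.42; starts at 0 to 3.5. Grows as its top comes towards the robot and goes down in front: this draws both end plates in, 1.1 mm each per rad. At 9.42 they bear on the ledge's ends and it stops firmly. At 0 and each quarter turn a tommy bar points straight up. Stiff (0.12 N m: 3 N at 45 mm from the axis); stays where left
- carton: fixed cardboard carton, 280 mm long (its x), 140 wide (its y), 78 high, walls and floor 4 thick, two hinged flaps along its long sides. Origin: on the counter under its middle, z up, x away from the robot, yaw within 0.15 rad; on the other side from the rack
- flap_left (a joint): opening of the flap hinged on the carton's +y side, rad: 0 flat inward over the carton, 1.57 standing up, 3.5 folded right back, sloping down outside (its stop). Starts ajar, 0.15 to 0.7. The crease is slightly stiff: the flap stays where it is left
- flap_left_tab (a point): grip point on the tab (tongue) of that flap: 68 mm from the hinge line. The flap is 4 mm thick, 276 mm long and 44 mm wide, and the tab, 24 mm wide (along the hinge) and 34 mm long, sticks out of its free edge, with its end 78 mm from the hinge line
- flap_left_hinge (a point): the point on that flap's hinge line level with its tab, 81 mm above the counter; the hinge line runs along the carton's x
- flap_right (a joint): the same for the flap hinged on the carton's -y side: 0 flat inward, 3.5 folded right back; starts between 0.15 and 0.7; stays where left
- flap_right_tab (a point): grip point on that flap's tab, 68 mm from its hinge line; same sizes; the two tabs are 120 mm apart along the carton
- flap_right_hinge (a point): the point on that flap's hinge line level with its tab, 81 mm above the counter
- tin0_mid (a point): centre (half-way up) of a small round steel putty tin with a paper label band, 48 mm across, 40 mm high, about 130 g; three to five of them start in the carton, upright on its floor, in one row along its length, 54 mm or a multiple apart; None if absent. z: the tin's axis, up when upright
- tin1_mid (a point): centre (half-way up) of a small round steel putty tin with a paper label band, 48 mm across, 40 mm high, about 130 g; three to five of them start in the carton, upright on its floor, in one row along its length, 54 mm or a multiple apart; None if absent. z: the tin's axis, up when upright
- tin2_mid (a point): centre (half-way up) of a small round steel putty tin with a paper label band, 48 mm across, 40 mm high, about 130 g; three to five of them start in the carton, upright on its floor, in one row along its length, 54 mm or a multiple apart; None if absent. z: the tin's axis, up when upright
- tin3_mid (a point): centre (half-way up) of a small round steel putty tin with a paper label band, 48 mm across, 40 mm high, about 130 g; three to five of them start in the carton, upright on its floor, in one row along its length, 54 mm or a multiple apart; None if absent. z: the tin's axis, up when upright
- tin4_mid (a point): centre (half-way up) of a small round steel putty tin with a paper label band, 48 mm across, 40 mm high, about 130 g; three to five of them start in the carton, upright on its floor, in one row along its length, 54 mm or a multiple apart; None if absent. z: the tin's axis, up when upright
- tape: blue roll of tape lying flat, 90 mm across, 24 mm high; a bystander, origin under its middle
- brush: paint brush lying flat; a bystander, origin under its middle
- jar: glass jar 60 mm across, 85 mm high; a bystander, origin under its middle
- tint: white bottle 56 mm across, 130 mm high; a bystander, origin under its middle
- can: blue paint can 100 mm across, 110 mm high; a bystander, origin under its middle
- scraper: black filling block lying flat, 100 x 60 x 12 mm; a bystander, origin under its middle

How it is judged:
By the outcome, as a careful person would: the job done as asked, in the order asked, and still so for the second after the job is handed in, with the robot touching nothing.
Of tin0, tin1, tin2, tin3, tin4 only 3 to 5 are there at a start; the rules pass over those that are not, and their reading is None.
At some moment in a run one of tape, brush may be knocked a few centimetres aside while the robot is not near it.
Once in a run the grip may slacken for a moment while it holds something.
It also fails if it takes over 210 s, if anything falls off the work surface, if the arm or the gripper's body presses on something with over 40 N, if the wrist force passes 120 N, or if a joint passes its speed limit or range.

## Working session

There is one attempt and no reset: what is moved stays moved. The work goes in short steps, Python scripts to look and compute and a shell command to move; the robot and the scene stay as the last step left them, time stands still between calls to the robot, and variables do not carry over. Pictures are saved under pics/ and viewed, and the job is handed in when it is done.

```bash
ls; mkdir -p pics
python3 - <<'E'
from bench import *
import cv2
for n in("side","top"):
    im=read_camera(n); cv2.imwrite(f"pics/{n}0.png",cv2.cvtColor(im,cv2.COLOR_RGB2BGR)); print(n,camera_info(n))
print(get_state())
E
```

```text
pics
side {'vfov': 50.113042325351316, 'cx': 254.29624287251636, 'cy': 197.57981271590117, 'T': array([[-0.98045199, -0.11703234,  0.15816867,  0.38110125],
       [-0.1954013 ,  0.48489763, -0.85246268,  1.06385417],
       [ 0.02307009, -0.8667051 , -0.49828711,  0.69400377],
       [ 0.        ,  0.        ,  0.        ,  1.        ]])}
top {'vfov': 47.2057899369607, 'cx': 253.1593573065198, 'cy': 191.93954276400768, 'T': array([[-0.02465917, -0.99714721,  0.07133977,  0.48077919],
       [-0.99947297,  0.02308377, -0.02282391,  0.01185722],
       [ 0.02111201, -0.07186499, -0.99719091,  1.4165247 ],
       [ 0.        ,  0.        ,  0.        ,  1.        ]])}
{'clock': 0.1, 'joint_pos': array([-1.36227828e+00,  2.91208367e-01, -1.54036999e-01,  1.12666792e+00,
        9.77270091e-06,  1.43151073e+00]), 'joint_vel': array([-0.00022931, -0.00219114,  0.00207221,  0.00019692,  0.0008423 ,
        0.0003001 ]), 'effort': array([ 1.63175999e-03, -5.37980282e+01,  3.31917465e+01,  9.33015312e-03,
       -1.37589421e-05,  4.09193660e-06]), 'position': array([ 0.17887398, -0.49319379,  0.23080298]), 'tcp_rot': array([-5.58312464e-04,  9.84916993e-01,  1.73026599e-01, -1.44451148e-05]), 'force': array([ 0.19250478, -0.30778055,  0.16564214]), 'moment': array([ 0.00317044,  0.02366649, -0.01892423]), 'width': 1.0017368064337913}
```

View pics/top0.png

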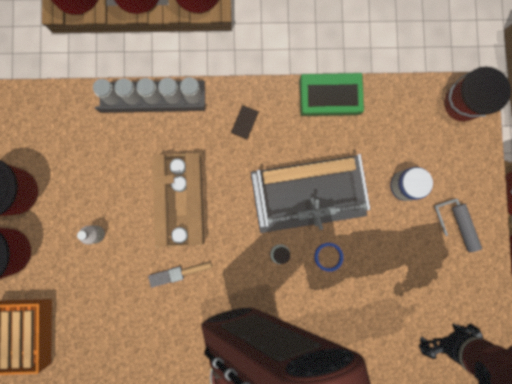

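View pics/side0.png

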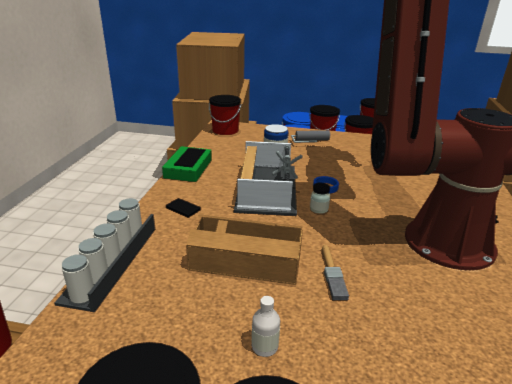

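```bash
cat > h.py <<'E'
from bench import *
import numpy as np, cv2
from scipy.spatial.transform import Rotation as R
def cam(n):
    c=camera_info(n); f=192/np.tan(np.radians(c['vfov']/2))
    return f,c['cx'],c['cy'],np.array(c['T'])
def proj(n,P):
    f,cx,cy,T=cam(n); P=np.atleast_2d(P); q=(P-T[:3,3])@T[:3,:3]
    return np.c_[f*q[:,0]/q[:,2]+cx,f*q[:,1]/q[:,2]+cy]
def deproj(n,u,v,z):
    f,cx,cy,T=cam(n); d=T[:3,:3]@np.array([(u-cx)/f,(v-cy)/f,1]); o=T[:3,3]
    return o+d*(z-o[2])/d[2]
def ray(n,u,v):
    f,cx,cy,T=cam(n); d=T[:3,:3]@np.array([(u-cx)/f,(v-cy)/f,1]); return T[:3,3],d/np.linalg.norm(d)
def tri(n1,p1,n2,p2):
    A=np.zeros((3,3));b=np.zeros(3)
    for n,p in((n1,p1),(n2,p2)):
        o,d=ray(n,*p); M=np.eye(3)-np.outer(d,d); A+=M;b+=M@o
    return np.linalg.solve(A,b)
def crop(im,x0,y0,x1,y1,s,fn,segs=None,n=None):
    c=cv2.cvtColor(im,cv2.COLOR_RGB2BGR)[y0:y1,x0:x1]; c=cv2.resize(c,None,fx=s,fy=s,interpolation=cv2.INTER_CUBIC)
    if segs is not None:
        for a,b,col in segs:
            p=proj(n,np.array([a,b])); p=((p-[x0-.5,y0-.5])*s).astype(int)
            cv2.line(c,tuple(map(int,p[0])),tuple(map(int,p[1])),col,1,cv2.LINE_AA)
    cv2.imwrite(fn,c)
def toworld(pose,P):
    x,y,a=pose; c,s=np.cos(a),np.sin(a); P=np.atleast_2d(P)
    return np.c_[x+c*P[:,0]-s*P[:,1],y+s*P[:,0]+c*P[:,1],P[:,2]]
def tool(s=None):
    s=s or get_state(); q=s['tcp_rot']; return np.array(s['position']),R.from_quat([q[1],q[2],q[3],q[0]])
E
python3 - <<'E'
from h import *
t=read_camera("top"); s=read_camera("side")
np.save('t0.npy',t);np.save('s0.npy',s)
crop(t,140,140,220,260,5,'pics/t_carton.png'); crop(t,240,145,380,280,5,'pics/t_rack.png')
crop(s,180,205,310,285,6,'pics/s_carton.png'); crop(s,220,130,345,220,6,'pics/s_rack.png')
E
```

```text
(no output)
```

View pics/t_carton.png

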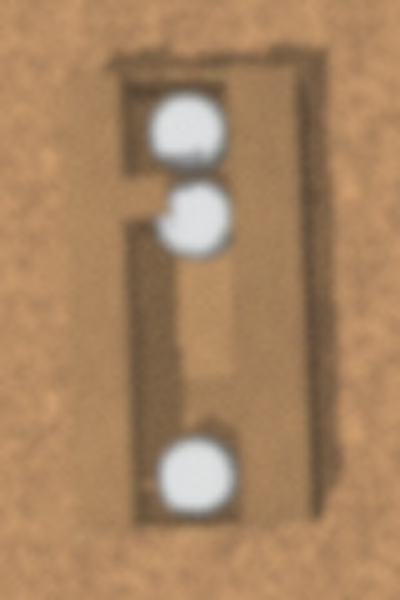

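View pics/t_rack.png

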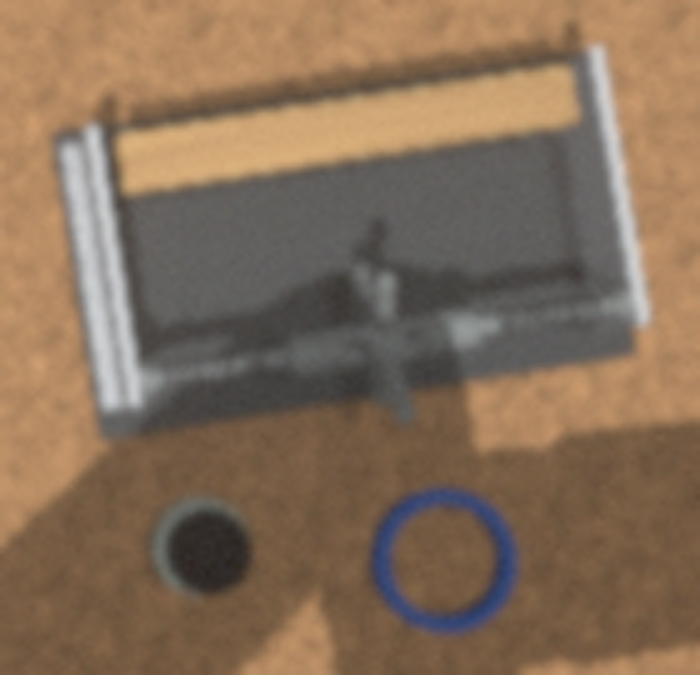

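View pics/s_carton.png

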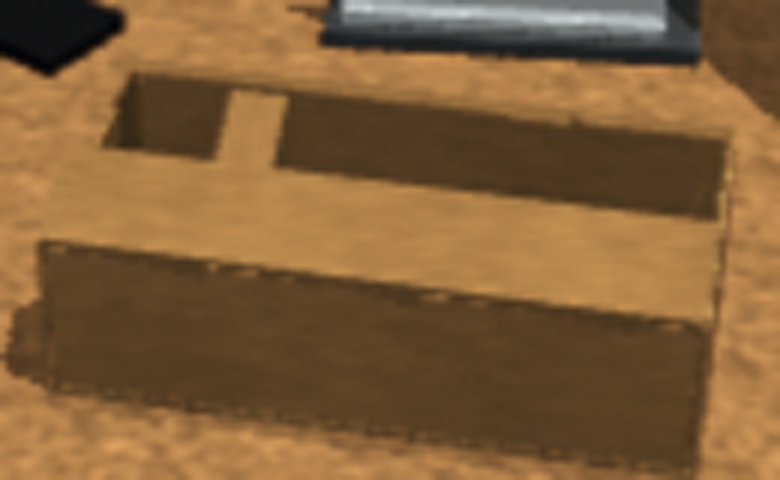

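View pics/s_rack.png

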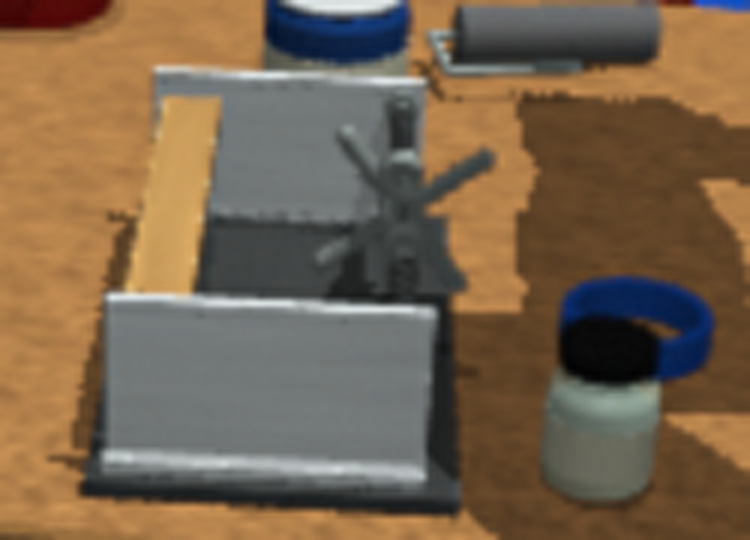

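```bash
cat > fit0.py <<'E'
from h import *
from scipy.optimize import least_squares
def C(x0,y0,s,u,v): return np.array([u/s+x0-.5,v/s+y0-.5])
# rack
obs=[]
for p,P in [((118,133),(73,140,100)),((575,65),(73,-140,100)),((580,125),(37,-140,100)),((122,193),(37,140,100)),((102,437),(-100,175,12)),((633,353),(-100,-175,12))]:
    obs.append(("top",C(240,145,5,*p),np.array(P)/1e3))
for p,P in [((165,97),(73,-140,100)),((220,97),(37,-140,100)),((85,490),(100,175,12)),((460,510),(-100,175,12))]:
    obs.append(("side",C(220,130,6,*p),np.array(P)/1e3))
def res(x): return np.concatenate([proj(n,toworld(x,P))[0]-p for n,p,P in obs])
r=least_squares(res,[.5,-.1,.1],loss='soft_l1'); print('rack',r.x,res(r.x).round(1).reshape(-1,2).tolist())
rack=r.x
# carton
obs=[]
for p,P in [((297,68),(140,-70,78)),((310,515),(-140,-70,78)),((132,525),(-140,60,78))]:
    obs.append(("top",C(140,140,5,*p),np.array(P)/1e3))
for p,P in [((40,243),(140,70,78)),((712,322),(-140,70,78)),((48,390),(140,70,0)),((697,468),(-140,70,0)),((732,135),(-140,-70,78)),((132,72),(140,-70,78))]:
    obs.append(("side",C(180,205,6,*p),np.array(P)/1e3))
r=least_squares(res,[.5,.2,.0],loss='soft_l1'); print('carton',r.x,res(r.x).round(1).reshape(-1,2).tolist())
car=r.x
for p in [(188,130),(194,218),(196,476)]:
    w=deproj("top",*C(140,140,5,*p),.044); 
    d=w[:2]-car[:2]; c,s=np.cos(car[2]),np.sin(car[2]); print('tin',w, c*d[0]+s*d[1],-s*d[0]+c*d[1])
# left tab
for p in [(170,195)]: print(deproj("top",*C(140,140,5,*p),.09))
np.save('pose.npy',[rack,car])
# bars
ax=toworld(rack,[-.075,0,.095])[0]; print('axle',ax, proj("side",ax))
def tip(th,k):
    a=th+k*np.pi/2  # bar up at 0; top goes toward robot (-x)
    return toworld(rack,[-.075-.062*np.sin(a),0,.095+.062*np.cos(a)])[0]
tips=[C(220,130,6,*p) for p in [(345,130),(490,155),(320,260)]]
for th in np.arange(0,1.57,.1):
    q=np.array([proj("side",tip(th,k))[0] for k in range(4)]); print(round(th,2),sum(np.min(np.linalg.norm(q-t,axis=1)) for t in tips).round(1))
E
python3 fit0.py
```

```text
rack [ 0.57871961 -0.19673607  0.14302194] [[-0.6, 2.1], [-1.2, 0.6], [-0.0, 0.2], [0.6, 1.8], [-0.3, -0.5], [0.9, -2.0], [0.2, 0.1], [0.7, 0.5], [-2.3, -1.3], [-1.4, -1.6]]
carton [0.55945214 0.20781572 0.03952252] [[0.4, -0.8], [2.9, 1.5], [-4.6, 2.3], [-0.6, 0.2], [-0.0, 0.1], [-0.1, 0.1], [0.1, 0.5], [0.0, -0.7], [-0.8, -0.9]]
tin [0.66755292 0.21678828 0.044     ] 0.10837088411710648 0.004694249031239698
tin [0.61207927 0.21373093 0.044     ] 0.05281975582900704 0.0038311664056512288
tin [0.45147353 0.214497   0.044     ] -0.1076302991192179 0.010942536435902095
[0.62196637 0.2212462  0.09      ]
axle [ 0.50448538 -0.20742619  0.095     ] [[287.58533983 164.84663916]]
0.0 32.9
0.1 37.1
0.2 35.4
0.3 30.8
0.4 25.9
0.5 20.9
0.6 15.9
0.7 11.0
0.8 6.4
0.9 3.2
1.0 5.6
1.1 10.1
1.2 15.0
1.3 19.9
1.4 24.7
1.5 29.5
```

```bash
cat > ov.py <<'E'
from h import *
import sys
def box(pose,x0,x1,y0,y1,z0,z1,col):
    S=[]
    V=lambda i,j,k:toworld(pose,[(x0,x1)[i],(y0,y1)[j],(z0,z1)[k]])[0]
    for a in(0,1):
        for b in(0,1):
            S+=[(V(0,a,b),V(1,a,b),col),(V(a,0,b),V(a,1,b),col),(V(a,b,0),V(a,b,1),col)]
    return S
def racksegs(rack,th):
    S=box(rack,-.1,.1,-.175,.175,0.012,.012,(0,255,0))+box(rack,.037,.073,-.14,.14,.1,.1,(0,0,255))
    for k in range(4):
        a=th+k*np.pi/2
        S.append((toworld(rack,[-.075,0,.095])[0],toworld(rack,[-.075-.062*np.sin(a),0,.095+.062*np.cos(a)])[0],(255,0,255) if k==0 else (255,255,0)))
    g=.14+(9.42-th)*.0011
    for s in(1,-1):
        y=sorted([s*g,s*(g+.008)])
        S+=box(rack,-.085,.085,y[0],y[1],.012,.112,(0,255,255))
    return S
def carsegs(car,l=None,r=None):
    S=box(car,-.14,.14,-.07,.07,0,.078,(0,255,0))
    for s,a in((1,l),(-1,r)):
        if a is None: continue
        f=lambda x,d:toworld(car,[x,s*(.07-d*np.cos(a)),.081+d*np.sin(a)])[0]
        q=[f(-.138,0),f(-.138,.044),f(.138,.044),f(.138,0)]
        S+=[(q[i],q[(i+1)%4],(255,0,255)) for i in range(4)]
        xt=s*.06
        q=[f(xt-.012,.044),f(xt-.012,.078),f(xt+.012,.078),f(xt+.012,.044)]
        S+=[(q[i],q[(i+1)%4],(255,255,0)) for i in range(4)]
    return S
if __name__=="__main__":
    rack,car=np.load('pose.npy'); t=np.load('t0.npy');s=np.load('s0.npy')
    th=float(sys.argv[1])
    crop(t,240,145,380,280,5,'pics/o_tr.png',racksegs(rack,th),'top');crop(s,220,130,345,220,6,'pics/o_sr.png',racksegs(rack,th),'side')
    l,r=map(float,sys.argv[2:4])
    crop(t,140,140,220,260,5,'pics/o_tc.png',carsegs(car,l,r),'top');crop(s,180,205,310,285,6,'pics/o_sc.png',carsegs(car,l,r),'side')
    a=[cv2.imread(f'pics/o_{k}.png') for k in('tr','sr','tc','sc')]
    b=lambda x,w,h:cv2.copyMakeBorder(x,0,h-x.shape[0],0,w-x.shape[1],cv2.BORDER_CONSTANT)
    cv2.imwrite('pics/o_r.png',a[0])
E
sed -i 's/^    cv2.imwrite(.pics\/o_r.*//' ov.py
python3 ov.py .88 .3 .3
```

```text
(no output)
```

View pics/o_tr.png

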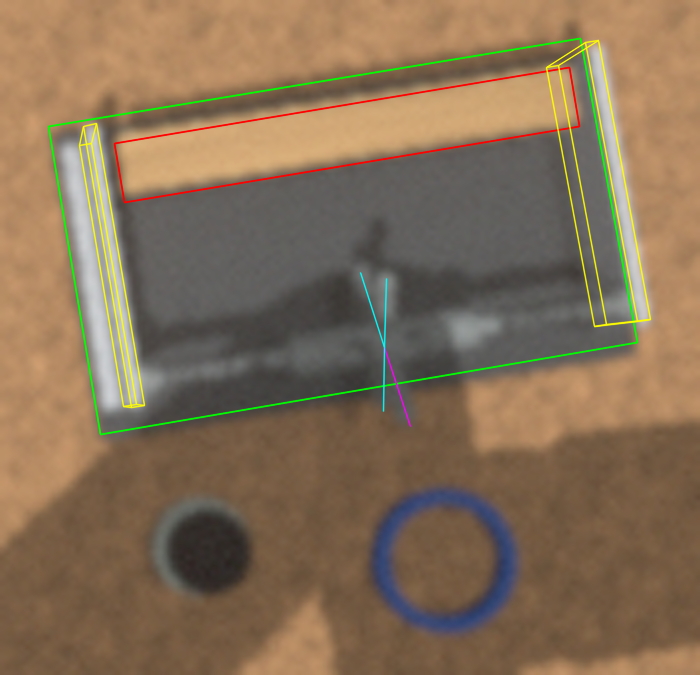

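View pics/o_sr.png

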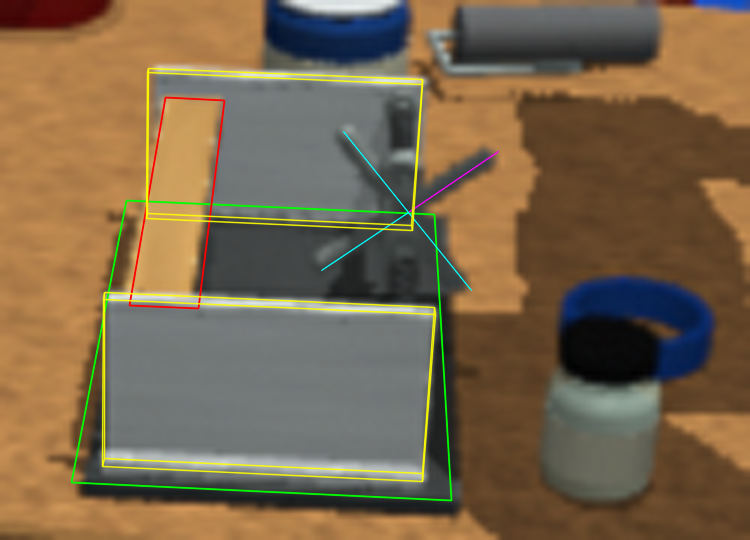

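View pics/o_tc.png

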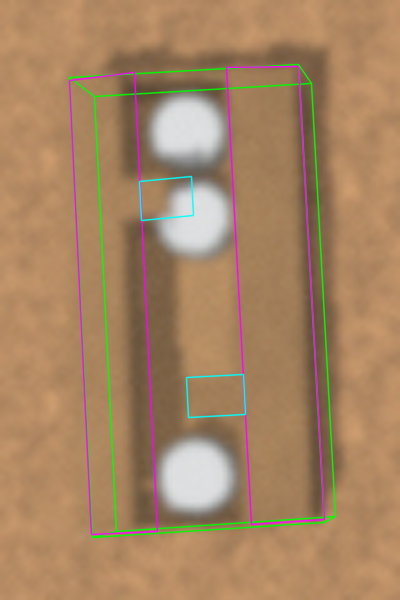

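View pics/o_sc.png

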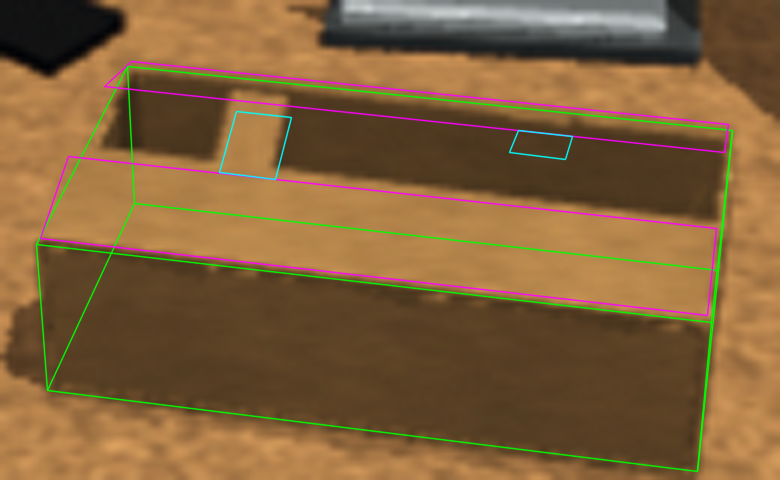

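```bash
python3 - <<'E'
from h import *
t=np.load('t0.npy').astype(float)
g=cv2.GaussianBlur(t,(5,5),0)
sat=g[...,0]-g[...,2]  # cork vs tile
out=[]
for u in list(range(6,100,8))+list(range(215,300,8))+list(range(370,440,8))+[500]:
    col=sat[55:100,u]; d=np.diff(col); k=d.argmax(); out.append((u,55+k,round(d[k])))
print(out)
# fine: crossing of mid level
E
python3 - <<'E'
import sys; sys.path.insert(0,'.')
from h import *
s=np.load('s0.npy');t=np.load('t0.npy')
crop(t,0,50,512,110,1.5,'pics/e.png')
E
```

```text
[(6, np.int64(78), 16), (14, np.int64(78), 16), (22, np.int64(78), 16), (30, np.int64(78), 16), (38, np.int64(78), 15), (46, np.int64(78), 16), (54, np.int64(78), 15), (62, np.int64(78), 16), (70, np.int64(77), 15), (78, np.int64(77), 15), (86, np.int64(77), 14), (94, np.int64(77), 13), (215, np.int64(75), 16), (223, np.int64(75), 14), (231, np.int64(75), 14), (239, np.int64(75), 15), (247, np.int64(74), 15), (255, np.int64(74), 14), (263, np.int64(74), 16), (271, np.int64(74), 13), (279, np.int64(74), 13), (287, np.int64(74), 15), (295, np.int64(74), 14), (370, np.int64(72), 14), (378, np.int64(72), 14), (386, np.int64(72), 15), (394, np.int64(72), 14), (402, np.int64(72), 15), (410, np.int64(72), 15), (418, np.int64(72), 14), (426, np.int64(72), 15), (434, np.int64(71), 16), (500, np.int64(85), 1)]
```

View pics/e.png

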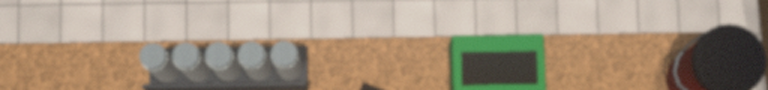

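Run:
```python
from h import *
s=np.load('s0.npy'); t=np.load('t0.npy')
crop(s,0,100,256,384,3,'pics/e1.png')
# expected slope of y-parallel line at z=0 in top
print(proj('top',[[.85,.5,0],[.85,0,0],[.85,-.5,0]]))
print(deproj('top',6,78.5,0),deproj('top',434,71.5,0))
```

```text
[[ 90.99911025 113.42837795]
 [244.86692246 110.52691683]
 [396.31370755 107.67110863]]
[0.97078131 0.77466844 0.        ] [ 0.96986831 -0.63219554  0.        ]
```

View pics/e1.png

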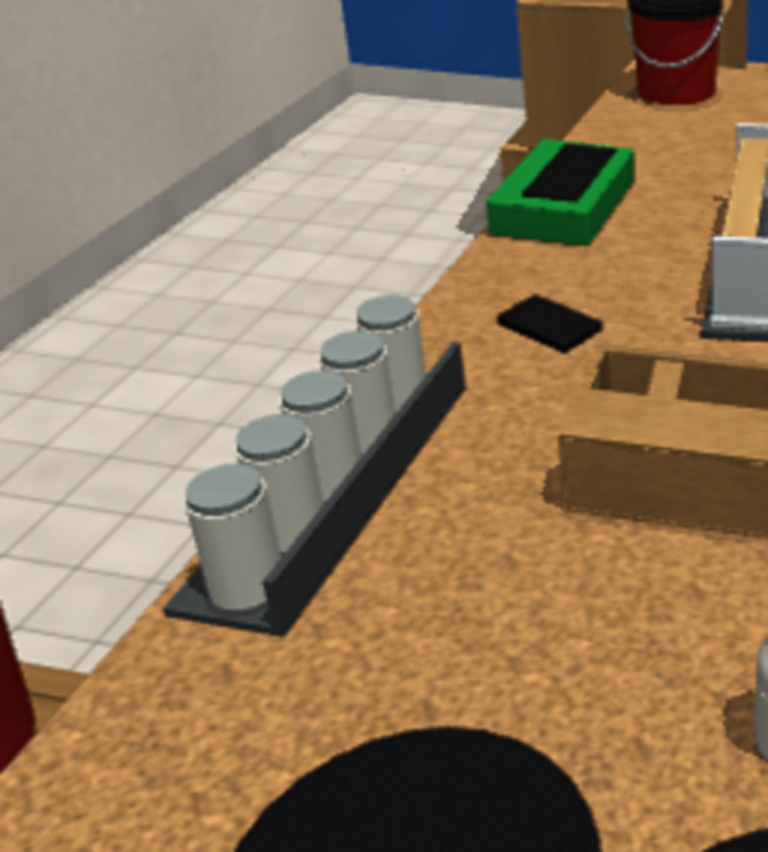

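Run:
```python
from h import *
for p in [(0,770),(100,668),(160,600),(428,295),(472,243),(607,95)]:
    print(p,deproj('side',p[0]/3-.5,p[1]/3+100-.5,0)[:2])
```

```text
(0, 770) [0.97188635 0.6182735 ]
(100, 668) [0.96541486 0.52563167]
(160, 600) [0.96535065 0.45452861]
(428, 295) [ 0.96610727 -0.03366377]
(472, 243) [ 0.96826519 -0.16215457]
(607, 95) [ 0.96221228 -0.67734779]
```

Run:
```python
from h import *
C=lambda u,v:(u/6+179.5,v/6+204.5)
D=lambda u,v:(u/5+139.5,v/5+139.5)
for p,z in [((48,390),0),((697,468),0),((40,243),.078),((712,322),.078),((132,72),.078),((732,135),.078)]: print('side',p,deproj('side',*C(*p),z))
for p,z in [((297,68),.078),((310,515),.078),((132,525),.078),((122,75),.078),((325,45),0),((322,515),0)]: print('top',p,deproj('top',*D(*p),z))
```

```text
side (48, 390) [0.69650382 0.28286623 0.        ]
side (697, 468) [0.4172866  0.27044948 0.        ]
side (40, 243) [0.69545552 0.28226738 0.078     ]
side (712, 322) [0.41682541 0.2719266  0.078     ]
side (132, 72) [0.69846994 0.14755317 0.078     ]
side (732, 135) [0.4220706  0.13587159 0.078     ]
top (297, 68) [0.69975516 0.14464302 0.078     ]
top (310, 515) [0.42699966 0.1411166  0.078     ]
top (132, 525) [0.42374091 0.24831115 0.078     ]
top (122, 75) [0.69770384 0.25154449 0.078     ]
top (325, 45) [0.72720507 0.13399965 0.        ]
top (322, 515) [0.42366994 0.14099185 0.        ]
```

Run:
```python
from ov import *
t=np.load('t0.npy');s=np.load('s0.npy')
t2=np.clip((t.astype(float)-60)*1.6,0,255).astype(np.uint8)
car=[.5585,.2085,.025]
crop(t2,145,145,215,255,5,'pics/a.png');crop(t2,145,145,215,255,5,'pics/b.png',carsegs(car,.35,.35),'top')
a=np.hstack([cv2.imread('pics/a.png'),cv2.imread('pics/b.png')]); cv2.imwrite('pics/ab.png',a)
```

```text
(no output)
```

View pics/ab.png

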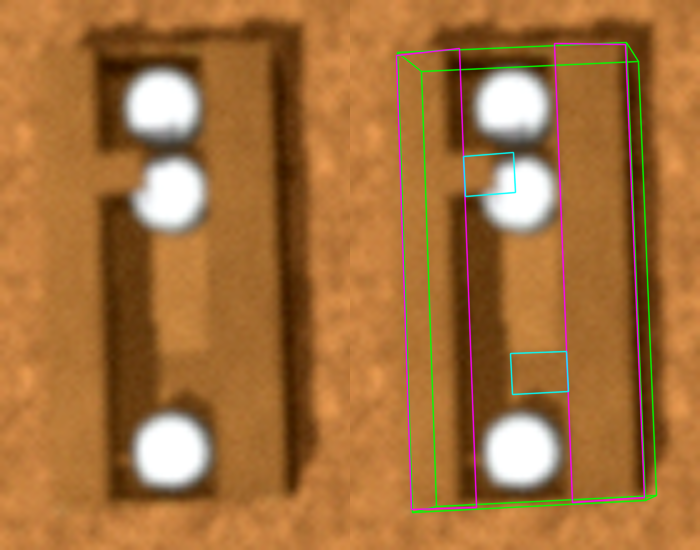

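```bash
python3 -m crank '0 0 0 0 0 0.85 1; 0 0 0 0 0 0.85 1; 0 0 0 0 0 0 1; 0 0 0 0 0 0 1;0 0 0 0 0 0 1'
cat >> h.py <<'E'
RACK=np.array([.579,-.197,.143])
CAR=np.array([.559,.211,.03])
def yaw():
    p,r=tool(); m=r.as_matrix(); return np.arctan2(m[1,0],m[0,0])
def delta(w):
    "tool-axes delta (in row units of 50mm) to world point"
    p,r=tool(); return (r.inv().apply(np.asarray(w)-p)/.05).round(3)
E
python3 - <<'E'
from h import *
p,r=tool(); print(p,yaw(),r.as_matrix().round(3).tolist())
ax=toworld(RACK,[-.075,0,.095])[0];print(ax)
t=toworld(RACK,[-.075-.019,0,.2])[0]; print(t,delta(t))
E
```

```text
clock: 0.7
position: [0.1788, -0.4928, 0.2302]
tcp_rot: [-0.001, 0.997, 0.071, -0.0]
force: [0.4, -0.2, 0.3]
width: 0.148
[ 0.17876443 -0.49276074  0.23018905] 0.14242103881418156 [[0.99, 0.142, -0.001], [0.142, -0.99, 0.002], [-0.0, -0.003, -1.0]]
[ 0.50476553 -0.20768848  0.095     ]
[ 0.48595947 -0.21039623  0.2       ] [ 6.883 -4.717  0.614]
```

```bash
python3 -m crank '0.69 -0.47 0 0 0 0 1;0.69 -0.47 0 0 0 0 1;0.69 -0.47 0 0 0 0 1;0.69 -0.47 0 0 0 0 1;0.69 -0.47 0 0 0 0 1;0.69 -0.47 0 0 0 0 1;0.69 -0.47 0 0 0 0 1;0.69 -0.47 0 0 0 0 1;0.69 -0.47 0 0 0 0 1;0.69 -0.47 0 0 0 0 1;0 0 0 0 0 0 1;0 0 0 0 0 0 1'
python3 - <<'E'
from h import *
t=toworld(RACK,[-.075-.019,0,.2])[0]; print(t,delta(t),yaw())
E
```

```text
clock: 1.9
position: [0.4964, -0.199, 0.2303]
tcp_rot: [0.0, 0.997, 0.081, 0.001]
force: [-0.6, -0.9, -0.5]
width: -0.001
[ 0.48595947 -0.21039623  0.2       ] [-0.244  0.192  0.607] 0.16222851145190328
```

```bash
python3 -m crank '-0.24 0.19 0.6 0 0 0.16 1;0 0 0 0 0 0 1'
python3 - <<'E'
from ov import *
t=read_camera('top');s=read_camera('side')
p,r=tool();print(p,yaw())
S=[(p-[.03,0,0],p+[.03,0,0],(255,0,255)),(p-[0,0,.03],p+[0,0,.03],(255,0,255)),(p-[0,.03,0],p+[0,.03,0],(255,0,255))]
crop(s,220,90,345,220,5,'pics/s1.png',S,'side');crop(t,240,120,380,280,4,'pics/t1.png',S,'top')
E
```

```text
clock: 2.1
position: [0.4856, -0.2111, 0.2]
tcp_rot: [0.001, 0.997, 0.072, 0.001]
force: [-0.4, 0.5, -0.1]
width: 0.002
[ 0.48823063 -0.21166586  0.20344967] 0.14514730864747324
```

View pics/s1.png

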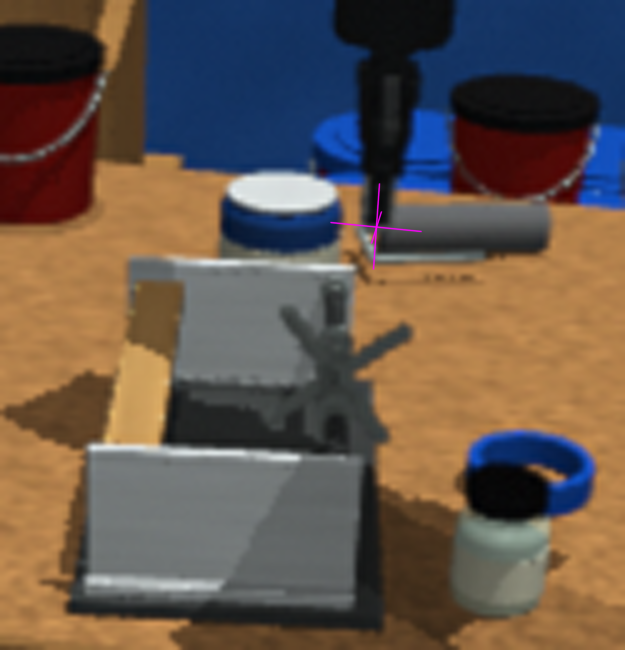

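View pics/t1.png

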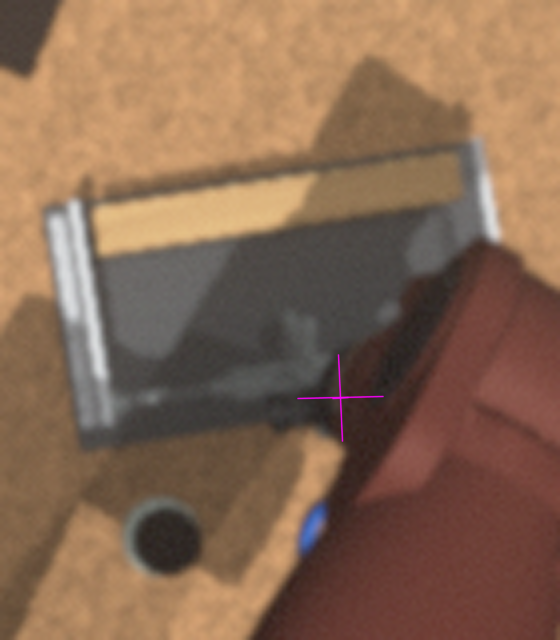

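```bash
cat > rel.py <<'E'
from h import *
p,r=tool(); ax=toworld(RACK,[-.075,0,.095])[0]
d=p-ax; c,s=np.cos(RACK[2]),np.sin(RACK[2])
S=get_state()
print('rel mm x,y,z',(np.array([c*d[0]+s*d[1],-s*d[0]+c*d[1],d[2]])*1e3).round(1),'yaw',yaw().round(3),'F',S['force'].round(1),'t',S['clock'].round(1))
E
python3 rel.py; python3 -m crank '0 0 0.5 0 0 0 1;0 0 0.5 0 0 0 1;0 0 0.2 0 0 0 1; 0 0 0 0 0 0 1'; python3 rel.py
```

```text
clock: 2.6
position: [0.4918, -0.2151, 0.1479]
tcp_rot: [0.004, 0.997, 0.072, 0.008]
force: [0.2, 1.5, 0.2]
width: 0.003Traceback (most recent call last):
  File "rel.py", line 5, in <module>
    print('rel mm x,y,z',(np.array([c*d[0]+s*d[1],-s*d[0]+c*d[1],d[2]])*1e3).round(1),'yaw',yaw().round(3),'F',S['force'].round(1),'t',S['clock'].round(1))
                                                                                                                                       ^^^^^^^^^^^^^^^^
AttributeError: 'float' object has no attribute 'round'
Traceback (most recent call last):
  File "rel.py", line 5, in <module>
    print('rel mm x,y,z',(np.array([c*d[0]+s*d[1],-s*d[0]+c*d[1],d[2]])*1e3).round(1),'yaw',yaw().round(3),'F',S['force'].round(1),'t',S['clock'].round(1))
                                                                                                                                       ^^^^^^^^^^^^^^^^
AttributeError: 'float' object has no attribute 'round'
```

```bash
sed -i "s/S\['clock'\].round(1)/round(S['clock'],1)/" rel.py
python3 rel.py;python3 rel.py;python3 -m crank '0 0 0 0 0 0 1';python3 rel.py
```

```text
rel mm x,y,z [-13.9  -5.5  52.9] yaw 0.144 F [0.2 1.5 0.2] t 2.6
rel mm x,y,z [-13.9  -5.5  52.9] yaw 0.144 F [0.2 1.5 0.2] t 2.6
clock: 2.7
position: [0.4923, -0.2155, 0.1491]
tcp_rot: [0.005, 0.997, 0.072, 0.008]
force: [-0.7, 0.3, -0.2]
width: 0.003
rel mm x,y,z [-13.5  -5.9  54.1] yaw 0.144 F [-0.7  0.3 -0.2] t 2.7
```

```bash
cat >> h.py <<'E'
def rotfix(yawt):
    "rotation rows (units .12 rad, tool axes) to pointing down with given tool-x yaw"
    p,r=tool(); c,s=np.cos(yawt),np.sin(yawt)
    tgt=R.from_matrix(np.array([[c,s,0],[s,-c,0],[0,0,-1.]]))
    return ((r.inv()*tgt).as_rotvec()/.12).round(2)
E
cat >> rel.py <<'E'
print('rotfix',rotfix(.143))
E
python3 -m crank '-0.12 -0.12 0.3 0 0 0 1;0 0 0.15 0 0 0 1';python3 rel.py
```

```text
clock: 2.9
position: [0.4879, -0.2119, 0.1294]
tcp_rot: [0.006, 0.997, 0.072, 0.01]
force: [-0.4, 0.5, -0.1]
width: 0.003
rel mm x,y,z [-17.2  -1.7  34.4] yaw 0.144 F [-0.4  0.5 -0.1] t 2.9
rotfix [ 0.12 -0.16  0.01]
```

Now the first stroke (bar at about 50° down to about 98°).

```bash
python3 -m crank '-0.19 0 0.18 0.12 -0.16 0 1;-0.12 0 0.22 0 0 0 1;-0.04 0 0.28 0 0 0 1'; python3 rel.py
python3 - <<'E'
from h import *
s=read_camera('side');crop(s,220,90,345,220,5,'pics/s2.png')
E
```

```text
clock: 3.2
position: [0.473, -0.2161, 0.0977]
tcp_rot: [0.0, 0.997, 0.073, 0.002]
force: [-3.6, 2.1, 6.9]
width: 0.001
rel mm x,y,z [-32.7  -3.8   2.7] yaw 0.145 F [-3.6  2.1  6.9] t 3.2
rotfix [ 0.01 -0.03  0.02]
```

View pics/s2.png

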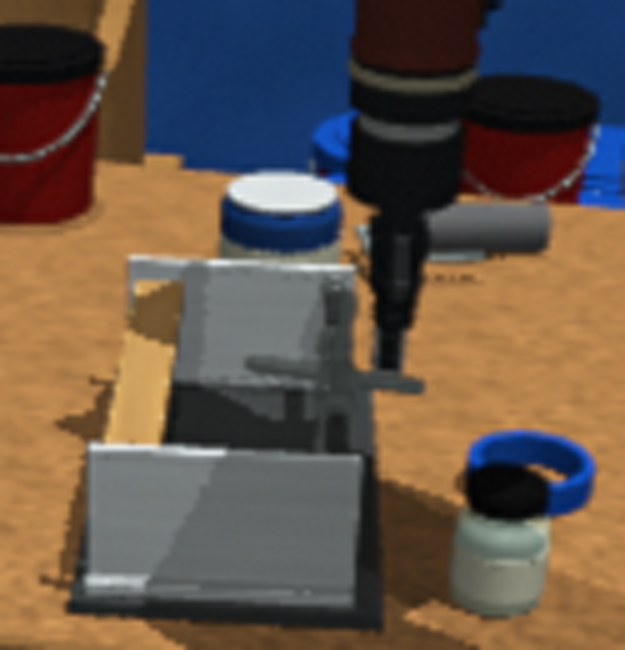

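```bash
python3 -m crank '-0.1 -0.06 -0.8 0 0 0 1;0 0 -0.8 0 0 0 1;0.55 0 0 0 0 0 1;0.55 0 0 0 0 0 1;0 0 0 0 0 0 1'; python3 rel.py
```

```text
clock: 3.75
position: [0.5214, -0.2074, 0.1806]
tcp_rot: [-0.001, 0.997, 0.071, -0.001]
force: [-0.4, -0.5, -0.5]
width: 0.001
rel mm x,y,z [16.5 -2.1 85.6] yaw 0.143 F [-0.4 -0.5 -0.5] t 3.8
rotfix [-0.02  0.01 -0.  ]
```

```bash
python3 -m crank '0.12 0 0.4 0 0 0 1;0 0 0.38 0 0 0 1;-0.17 0 0.02 0 0 0 1;-0.19 0 0.02 0 0 0 1;-0.22 0 0.08 0 0 0 1;-0.19 0 0.14 0 0 0 1;-0.15 0 0.18 0 0 0 1;-0.1 0 0.22 0 0 0 1;-0.04 0 0.24 0 0 0 1'; python3 rel.py
```

```text
clock: 4.65
position: [0.4717, -0.2169, 0.1037]
tcp_rot: [0.0, 0.997, 0.071, 0.003]
force: [-1.8, 1.5, 3.8]
width: 0.002
rel mm x,y,z [-34.   -4.4   8.7] yaw 0.143 F [-1.8  1.5  3.8] t 4.7
rotfix [ 0.01 -0.06  0.  ]
```

```bash
python3 -m crank '0 0 0.2 0 0 0 1;-0.1 -0.08 -0.8 0 0 0 1;0 0 -0.9 0 0 0 1;0.6 0 0 0 0 0 1;0.6 0 0 0 0 0 1;0 0 0 0 0 0 1;0 0 0.4 0 0 0 1;0 0 0.36 0 0 0 1'; python3 rel.py
```

```text
clock: 5.45
position: [0.5216, -0.2079, 0.1496]
tcp_rot: [0.002, 0.998, 0.069, 0.005]
force: [0.8, 0.3, -0.1]
width: 0.0
rel mm x,y,z [16.6 -2.6 54.6] yaw 0.139 F [ 0.8  0.3 -0.1] t 5.5
rotfix [ 0.04 -0.08 -0.03]
```

```bash
python3 -m crank '0 0 0.2 0.04 -0.08 0 1;-0.15 0 0 0 0 0 1;-0.19 0 0.02 0 0 0 1;-0.22 0 0.08 0 0 0 1;-0.19 0 0.14 0 0 0 1;-0.15 0 0.18 0 0 0 1;-0.1 0 0.22 0 0 0 1;-0.04 0 0.24 0 0 0 1;0 0 0.15 0 0 0 1'; python3 rel.py
python3 - <<'E'
from h import *
s=read_camera('side');crop(s,220,90,345,220,5,'pics/s3.png')
E
```

```text
clock: 6.35
position: [0.4662, -0.2177, 0.0932]
tcp_rot: [0.001, 0.998, 0.069, 0.005]
force: [0.4, 1.8, 4.6]
width: 0.004
rel mm x,y,z [-39.6  -4.4  -1.8] yaw 0.138 F [0.4 1.8 4.6] t 6.3
rotfix [ 0.03 -0.08 -0.04]
```

View pics/s3.png

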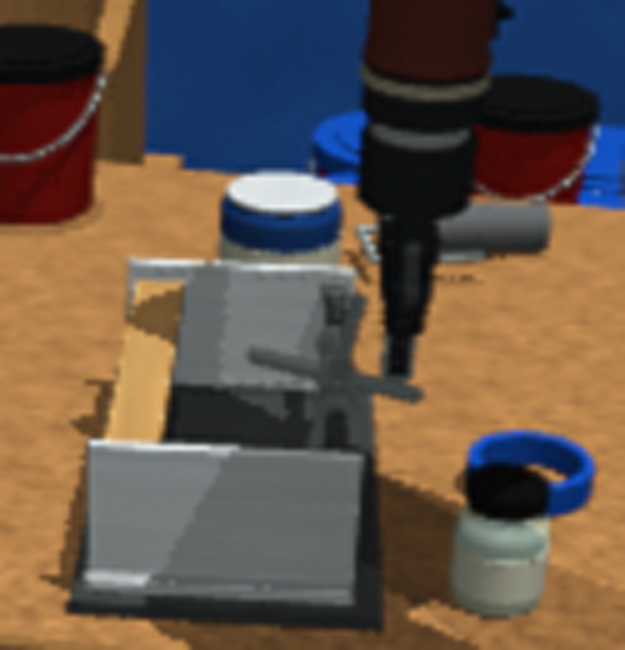

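```bash
python3 -m crank '-0.1 -0.08 -0.8 0.03 -0.08 -0.04 1;0 0 -0.9 0 0 0 1;0.6 0 0 0 0 0 1;0.65 0 0 0 0 0 1;0.1 0 0 0 0 0 1;0 0 0.45 0 0 0 1;0 0 0.45 0 0 0 1'; python3 rel.py
```

```text
clock: 7.1
position: [0.5268, -0.2067, 0.1402]
tcp_rot: [0.002, 0.998, 0.07, 0.0]
force: [-0.6, -0.2, -0.9]
width: 0.001
rel mm x,y,z [22.  -2.1 45.2] yaw 0.141 F [-0.6 -0.2 -0.9] t 7.1
rotfix [ 0.04  0.   -0.02]
```

```bash
python3 -m crank '-0.2 0 0 0 0 0 1;-0.19 0 0.02 0 0 0 1;-0.22 0 0.08 0 0 0 1;-0.19 0 0.14 0 0 0 1;-0.15 0 0.18 0 0 0 1;-0.1 0 0.22 0 0 0 1;-0.04 0 0.2 0 0 0 1'; python3 rel.py;  python3 -m crank '0 0 0.12 0 0 0 1;0 0 0.1 0 0 0 1'; python3 rel.py
```

```text
clock: 7.8
position: [0.4686, -0.2162, 0.1036]
tcp_rot: [0.003, 0.998, 0.07, 0.004]
force: [-0.2, 1.9, 3.9]
width: 0.002
rel mm x,y,z [-37.   -3.3   8.6] yaw 0.141 F [-0.2  1.9  3.9] t 7.8
rotfix [ 0.06 -0.06 -0.02]
clock: 8.0
position: [0.4675, -0.2164, 0.0931]
tcp_rot: [0.004, 0.998, 0.07, 0.004]
force: [-0.2, 2.1, 4.1]
width: -0.002
rel mm x,y,z [-38.1  -3.3  -1.9] yaw 0.14 F [-0.2  2.1  4.1] t 8.0
rotfix [ 0.06 -0.06 -0.03]
```

```bash
python3 -m crank '-0.1 -0.08 -0.8 0.06 -0.06 -0.02 1;0 0 -0.9 0 0 0 1;0.6 0 0 0 0 0 1;0.65 0 0 0 0 0 1;0.05 0 0 0 0 0 1;0 0 0.45 0 0 0 1;0 0 0.45 0 0 0 1;-0.2 0 0 0 0 0 1;-0.19 0 0.02 0 0 0 1;-0.22 0 0.08 0 0 0 1;-0.19 0 0.14 0 0 0 1;-0.15 0 0.18 0 0 0 1;-0.1 0 0.2 0 0 0 1'; python3 rel.py
```

```text
clock: 9.3
position: [0.474, -0.2143, 0.1082]
tcp_rot: [0.003, 0.997, 0.071, 0.004]
force: [4.0, 2.1, 3.6]
width: 0.0
rel mm x,y,z [-31.4  -2.1  13.2] yaw 0.142 F [4.  2.1 3.6] t 9.3
rotfix [ 0.06 -0.06 -0.01]
```

```bash
python3 -m crank '0 0 0.1 0 0 0 1'; python3 rel.py;python3 -m crank '0 0 0.1 0 0 0 1'; python3 rel.py
```

```text
clock: 9.4
position: [0.4728, -0.2146, 0.1034]
tcp_rot: [0.003, 0.997, 0.071, 0.004]
force: [-1.4, 1.6, 3.7]
width: -0.003
rel mm x,y,z [-32.6  -2.3   8.4] yaw 0.141 F [-1.4  1.6  3.7] t 9.4
rotfix [ 0.06 -0.06 -0.01]
clock: 9.5
position: [0.4721, -0.2147, 0.0985]
tcp_rot: [0.003, 0.998, 0.07, 0.003]
force: [-1.2, 1.7, 5.9]
width: 0.002
rel mm x,y,z [-33.4  -2.3   3.5] yaw 0.141 F [-1.2  1.7  5.9] t 9.5
rotfix [ 0.06 -0.05 -0.02]
```

```bash
python3 -m crank '0 0 0.08 0 0 0 1'; python3 rel.py;python3 -m crank '0 0 0.06 0 0 0 1'; python3 rel.py
```

```text
clock: 9.6
position: [0.4717, -0.2148, 0.0944]
tcp_rot: [0.003, 0.998, 0.07, 0.003]
force: [-1.5, 1.7, 4.1]
width: 0.002
rel mm x,y,z [-33.8  -2.3  -0.6] yaw 0.141 F [-1.5  1.7  4.1] t 9.6
rotfix [ 0.06 -0.05 -0.02]
clock: 9.7
position: [0.4715, -0.2148, 0.0913]
tcp_rot: [0.003, 0.998, 0.07, 0.003]
force: [-1.7, 0.9, 4.5]
width: -0.004
rel mm x,y,z [-33.9  -2.3  -3.7] yaw 0.141 F [-1.7  0.9  4.5] t 9.7
rotfix [ 0.06 -0.04 -0.02]
```

```bash
python3 -m crank '-0.1 -0.05 -0.8 0.06 -0.04 -0.02 1;0 0 -0.95 0 0 0 1;0.55 0 0 0 0 0 1;0.6 0 0 0 0 0 1;0.05 0 0 0 0 0 1;0 0 0.45 0 0 0 1;0 0 0.45 0 0 0 1;-0.2 0 0 0 0 0 1;-0.19 0 0.02 0 0 0 1;-0.22 0 0.08 0 0 0 1;-0.19 0 0.14 0 0 0 1;-0.15 0 0.18 0 0 0 1;-0.1 0 0.15 0 0 0 1'; python3 rel.py
```

```text
clock: 11.0
position: [0.4743, -0.2133, 0.1095]
tcp_rot: [0.001, 0.997, 0.072, 0.004]
force: [2.3, 1.5, 2.8]
width: -0.003
rel mm x,y,z [-31.   -1.2  14.5] yaw 0.145 F [2.3 1.5 2.8] t 11.0
rotfix [ 0.03 -0.06  0.01]
```

```bash
python3 -m crank '0 0 0.06 0 0 0 1'; python3 rel.py;python3 -m crank '0 0 0.06 0 0 0 1'; python3 rel.py ;python3 -m crank '0 0 0.06 0 0 0 1'; python3 rel.py
```

```text
clock: 11.1
position: [0.4734, -0.2136, 0.1068]
tcp_rot: [0.001, 0.997, 0.072, 0.004]
force: [-1.8, 0.8, 3.2]
width: -0.004
rel mm x,y,z [-31.9  -1.4  11.8] yaw 0.144 F [-1.8  0.8  3.2] t 11.1
rotfix [ 0.03 -0.06  0.01]
clock: 11.2
position: [0.4727, -0.2137, 0.1042]
tcp_rot: [0.002, 0.997, 0.072, 0.004]
force: [-3.4, 1.8, 3.8]
width: 0.001
rel mm x,y,z [-32.6  -1.3   9.2] yaw 0.143 F [-3.4  1.8  3.8] t 11.2
rotfix [ 0.03 -0.06  0.  ]
clock: 11.3
position: [0.472, -0.2137, 0.1012]
tcp_rot: [0.002, 0.997, 0.072, 0.003]
force: [-3.1, 1.0, 4.2]
width: 0.001
rel mm x,y,z [-33.2  -1.3   6.2] yaw 0.143 F [-3.1  1.   4.2] t 11.3
rotfix [ 0.03 -0.05  0.  ]
```

```bash
python3 -m crank '0 0 0.06 0 0 0 1'; python3 rel.py;python3 -m crank '0 0 0.06 0 0 0 1'; python3 rel.py ;python3 -m crank '0 0 0.06 0 0 0 1'; python3 rel.py
```

```text
clock: 11.4
position: [0.4722, -0.2138, 0.1001]
tcp_rot: [0.002, 0.997, 0.072, 0.003]
force: [-14.7, 9.6, 62.7]
width: 0.004
rel mm x,y,z [-33.1  -1.4   5.1] yaw 0.143 F [-14.7   9.6  62.7] t 11.4
rotfix [ 0.03 -0.05  0.  ]
clock: 11.5
position: [0.4722, -0.2138, 0.1002]
tcp_rot: [0.002, 0.997, 0.072, 0.003]
force: [-16.9, 9.7, 59.4]
width: -0.0
rel mm x,y,z [-33.1  -1.4   5.2] yaw 0.144 F [-16.9   9.7  59.4] t 11.5
rotfix [ 0.04 -0.06  0.01]
clock: 11.6
position: [0.4722, -0.2138, 0.1004]
tcp_rot: [0.003, 0.997, 0.072, 0.004]
force: [-14.2, 8.4, 47.2]
width: -0.001
rel mm x,y,z [-33.1  -1.4   5.4] yaw 0.144 F [-14.2   8.4  47.2] t 11.6
rotfix [ 0.05 -0.06  0.01]
```

```bash
python3 -m crank '-0.1 0 -0.8 0 0 0 1;0 0 -0.9 0 0 0 1;0 0 -0.9 0 0 0.9 1;0 0 0 0 0 0 1'
python3 - <<'E'
from h import *
s=read_camera('side');crop(s,220,90,345,220,5,'pics/s4.png')
t=toworld(CAR,[0,0,.2])[0]; print(t,delta(t),yaw(),rotfix(.03))
E
```

```text
clock: 12.0
position: [0.4656, -0.2134, 0.2351]
tcp_rot: [0.003, 1.0, 0.016, 0.003]
force: [1.9, -0.5, -0.4]
width: -0.001
[0.559 0.211 0.2  ] [ 2.185 -8.405  0.622] 0.03557505278744997 [ 0.03 -0.03  0.05]
```

View pics/s4.png

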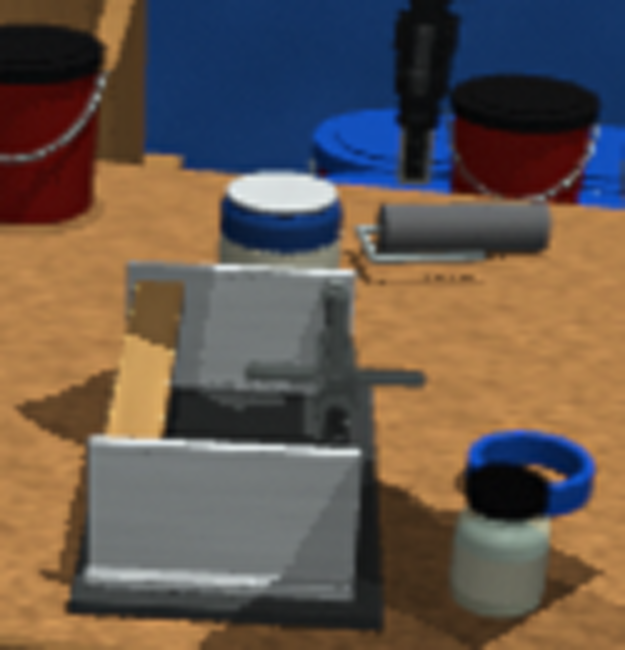

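```bash
python3 -m crank '0.18 -0.7 0 0 0 0 1;0.18 -0.7 0 0 0 0 1;0.18 -0.7 0 0 0 0 1;0.18 -0.7 0 0 0 0 1;0.18 -0.7 0 0 0 0 1;0.18 -0.7 0 0 0 0 1;0.18 -0.7 0 0 0 0 1;0.18 -0.7 0 0 0 0 1;0.18 -0.7 0 0 0 0 1;0.18 -0.7 0 0 0 0 1;0.18 -0.7 0 0 0 0 1;0.18 -0.6 0 0 0 0 1;0 0 0 0 0 0 1'
cat > relc.py <<'E'
from h import *
p,r=tool(); c,s=np.cos(CAR[2]),np.sin(CAR[2]); d=p-[CAR[0],CAR[1],0]
S=get_state()
print('car mm',(np.array([c*d[0]+s*d[1],-s*d[0]+c*d[1],d[2]])*1e3).round(1),'yaw',yaw().round(3),'rotfix',rotfix(.03),'F',S['force'].round(1))
E
python3 relc.py
python3 - <<'E'
from h import *
p,r=tool()
S=[(p-[.03,0,0],p+[.03,0,0],(255,0,255)),(p-[0,0,.03],p+[0,0,.03],(255,0,255)),(p-[0,.03,0],p+[0,.03,0],(255,0,255))]
s=read_camera('side');crop(s,160,120,330,300,4,'pics/s5.png',S,'side')
E
```

```text
clock: 13.35
position: [0.554, 0.1657, 0.2126]
tcp_rot: [-0.023, 0.997, 0.069, -0.013]
force: [-0.0, -0.1, -0.0]
width: -0.001
car mm [ -6.3 -45.1 212.6] yaw 0.14 rotfix [-0.39  0.22  0.91] F [-0.  -0.1 -0. ]
```

View pics/s5.png

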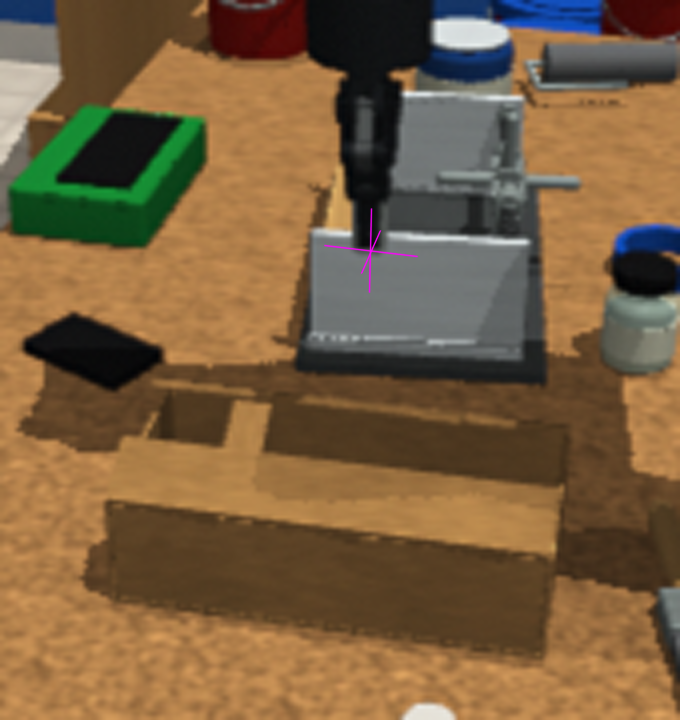

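```bash
python3 -m crank '0 0 0 -0.39 0.22 0.9 1;0.13 -0.45 0.3 0 0 0 1;0 -0.45 0.4 0 0 0 1;0 0 0.4 0 0 0 1; 0 0 0 0 0 0 1';python3 relc.py
```

```text
clock: 13.9
position: [0.5579, 0.1522, 0.1531]
tcp_rot: [-0.022, 0.998, 0.058, -0.005]
force: [-0.2, 0.6, 0.2]
width: -0.003
car mm [ -2.9 -58.7 153.1] yaw 0.117 rotfix [-0.37  0.07  0.72] F [-0.2  0.6  0.2]
```

```bash
python3 - <<'E'
from h import *
print(get_state()['joint_pos'].round(3))
E
python3 -m crank '0 0 0 -0.37 0.07 0.72 1;0 0 0 0 0 0 1';python3 relc.py
```

```text
[ 0.115  0.445 -0.136  0.996  0.044  3.14 ]
clock: 14.1
position: [0.559, 0.122, 0.1526]
tcp_rot: [-0.012, 0.999, 0.038, -0.002]
force: [0.1, -0.1, 0.3]
width: 0.0
car mm [ -2.7 -88.9 152.6] yaw 0.075 rotfix [-0.19  0.03  0.38] F [ 0.1 -0.1  0.3]
```

```bash
python3 -m crank '0 0 -0.5 0 0 -1 1;0 0 -0.2 0 0 -1 1;0 0 0 0 0 -1 1;0 0 0 0 0 -1 1;0 0 0 0 0 -1 1;0 0 0 0 0 -1 1;0 0 0 0 0 -1 1;0 0 0 0 0 -1 1;0 0 0 0 0 -1 1;0 0 0 0 0 -1 1;0 0 0 0 0 -1 1;0 0 0 0 0 -1 1;0 0 0 0 0 -1 1;0 0 0 0 0 -1 1;0 0 0 0 0 -1 1;0 0 0 0 0 -1 1;0 0 0 0 0 -1 1;0 0 0 0 0 -1 1;0 0 0 0 0 -1 1;0 0 0 0 0 -1 1'; sed -i 's/rotfix(.03)/rotfix(.03+np.pi)/' relc.py; echo "print(get_state()['joint_pos'].round(2), get_state()['clock'],'to carton ctr',delta(toworld(CAR,[0,0,.15])[0]))" >>relc.py; python3 relc.py
```

```text
clock: 16.1
position: [0.5583, 0.1213, 0.2016]
tcp_rot: [-0.004, 0.279, 0.96, 0.013]
force: [0.2, 1.1, -0.0]
width: 0.001
car mm [ -3.4 -89.7 201.6] yaw 2.576 rotfix [ 0.23 -0.06 -4.97] F [ 0.2  1.1 -0. ]
[ 0.07  0.39 -0.09  1.09  0.03  0.64] 16.1 to carton ctr [0.935 1.497 1.081]
```

```bash
python3 -m crank '0 0 0 0.1 0 -1 1;0 0 0 0.1 0 -1 1;0 0 0 0 0 -1 1;0 0 0 0 0 -1 1;0 0 0 0 0 -0.9 1;0 0.6 0.3 0 0 0 1;0 0.6 0.3 0 0 0 1;0 0.5 0.3 0 0 0 1'; python3 relc.py
```

```text
clock: 16.9
position: [0.5558, 0.2066, 0.1635]
tcp_rot: [-0.001, -0.024, 1.0, 0.004]
force: [0.5, -1.1, 0.3]
width: -0.002
car mm [ -3.4  -4.4 163.5] yaw -3.093 rotfix [ 0.06 -0.02  0.16] F [ 0.5 -1.1  0.3]
[ 0.23  0.46 -0.08  1.03  0.01  0.18] 16.9 to carton ctr [-0.069  0.084  0.271]
```

```bash
python3 - <<'E'
from h import *
for u in (103,208): print(deproj('top',u/5+144.5,270/5+144.5,.098))
E
python3 -m crank '-0.07 0.15 0.5 0.06 0 0.16 1;0 0 0.5 0 0 0 1;0 0 0.2 0 0 0 1'; python3 relc.py;python3 - <<'E'
from h import *
s=read_camera('side');crop(s,160,120,330,300,4,'pics/s6.png')
s=read_camera('top');crop(s,130,130,260,260,4,'pics/t6.png')
E
```

```text
[0.56152724 0.24573208 0.098     ]
[0.56005702 0.18308029 0.098     ]
clock: 17.2
position: [0.5585, 0.2187, 0.1032]
tcp_rot: [-0.0, -0.017, 1.0, 0.001]
force: [-0.0, -0.2, 0.3]
width: -0.001
car mm [ -0.3   7.8 103.2] yaw -3.108 rotfix [ 0.01 -0.01  0.03] F [-0.  -0.2  0.3]
[ 0.25  0.53 -0.14  0.9   0.    0.22] 17.2 to carton ctr [-0.004 -0.153 -0.937]
```

View pics/s6.png

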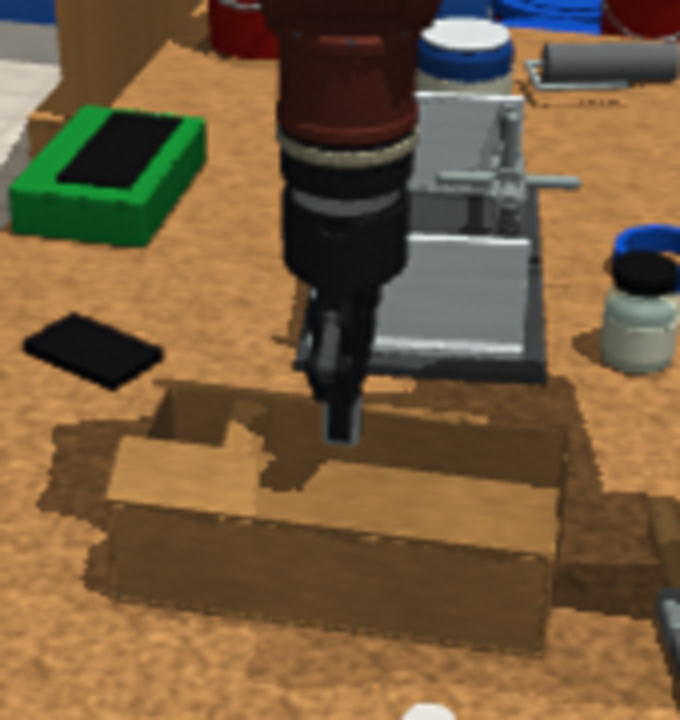

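View pics/t6.png

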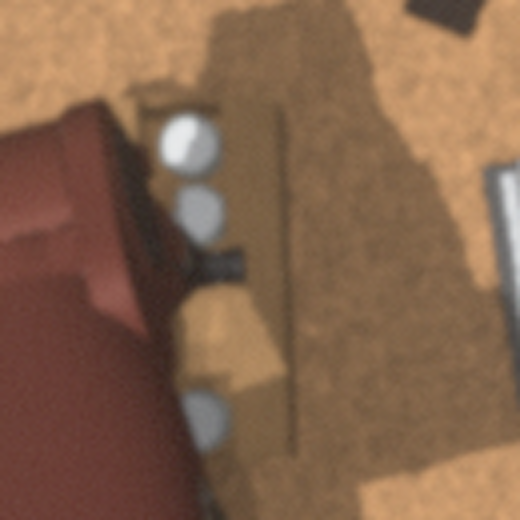

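```bash
sed -i 's/^CAR=.*/CAR=np.array([.559,.213,.03])/' h.py; python3 -m crank '0 -0.08 0.3 0 0 0 1;0 0 0.3 0 0 0 1;0 0 0.2 0 0 0 1'; python3 relc.py
```

```text
clock: 17.6
position: [0.5627, 0.2142, 0.0686]
tcp_rot: [0.003, -0.016, 1.0, 0.002]
force: [-1.1, 0.6, -0.0]
width: -0.003
car mm [ 3.7  1.1 68.6] yaw -3.11 rotfix [0.03 0.06 0.02] F [-1.1  0.6 -0. ]
[ 0.24  0.56 -0.19  0.82  0.    0.21] 17.6 to carton ctr [ 0.063 -0.015 -1.629]
```

```bash
python3 -m crank '0.06 0.25 0 0 0 0 1;0 0.1 -0.06 0 0 0 1;0 0.13 -0.18 0 0 0 1;0 0.21 -0.2 0 0 0 1;0 0.25 -0.16 0 0 0 1;0 0.26 -0.08 0 0 0 1'; python3 relc.py;python3 - <<'E'
from h import *
s=read_camera('side');crop(s,160,120,330,300,4,'pics/s7.png')
E
```

```text
clock: 18.2
position: [0.5587, 0.2774, 0.1092]
tcp_rot: [0.005, -0.015, 1.0, 0.002]
force: [0.3, -0.1, -0.3]
width: 0.003
car mm [  1.6  64.3 109.2] yaw -3.112 rotfix [ 0.03  0.09 -0.01] F [ 0.3 -0.1 -0.3]
[ 0.34  0.55 -0.08  0.93  0.    0.31] 18.2 to carton ctr [ 0.023 -1.284 -0.82 ]
```

View pics/s7.png

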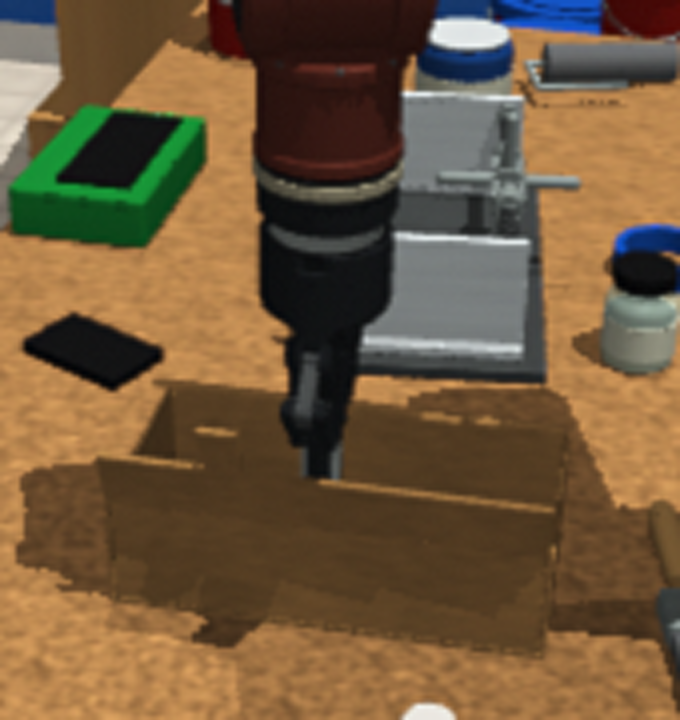

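```bash
python3 -m crank '0 0.2 -0.04 0.03 0.09 0 1;0 0.2 0.12 0 0 0 1;0 0.18 0.22 0 0 0 1;0 0.16 0.22 0 0 0 1;0 0.2 0.14 0 0 0 1;0 0.1 0.14 0 0 0 1'; python3 relc.py;python3 - <<'E'
from h import *
s=read_camera('side');crop(s,160,120,330,300,4,'pics/s8.png')
E
```

```text
clock: 18.85
position: [0.5565, 0.337, 0.0663]
tcp_rot: [0.001, -0.017, 1.0, 0.001]
force: [0.4, -0.3, -0.0]
width: 0.001
car mm [  1.2 124.   66.3] yaw -3.109 rotfix [0.01 0.01 0.03] F [ 0.4 -0.3 -0. ]
[ 0.43  0.65 -0.03  0.89  0.    0.4 ] 18.85 to carton ctr [ 0.03  -2.477 -1.678]
```

View pics/s8.png

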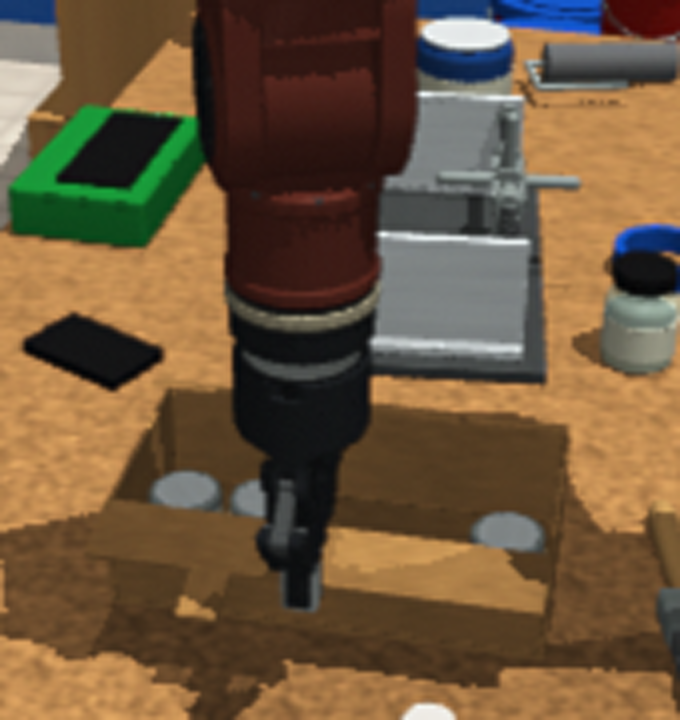

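```bash
python3 -m crank '0 0 -0.5 0 0 0 1;0 -0.35 0 0 0 0 1;0 0 0.3 0 0 0 1;0 0 0.2 0 0 0 1'; python3 relc.py
```

```text
clock: 19.3
position: [0.5569, 0.3199, 0.0687]
tcp_rot: [0.001, -0.017, 1.0, 0.001]
force: [-35.1, -11.8, 112.7]
width: 0.002
car mm [  1.1 106.9  68.7] yaw -3.107 rotfix [0.01 0.01 0.04] F [-35.1 -11.8 112.7]
[ 0.41  0.63 -0.05  0.88  0.    0.37] 19.3 to carton ctr [ 0.028 -2.135 -1.63 ]
```

```bash
python3 -m crank '0 0 0.1 0 0 0 1'; python3 relc.py; python3 -m crank '0 0 0.1 0 0 0 1'; python3 relc.py
```

```text
clock: 19.4
position: [0.5567, 0.3201, 0.0695]
tcp_rot: [0.002, -0.017, 1.0, 0.001]
force: [-24.8, -9.3, 67.2]
width: -0.003
car mm [  1.  107.1  69.5] yaw -3.107 rotfix [0.02 0.03 0.04] F [-24.8  -9.3  67.2]
[ 0.41  0.63 -0.06  0.88  0.    0.37] 19.4 to carton ctr [ 0.023 -2.137 -1.615]
clock: 19.5
position: [0.5566, 0.3202, 0.0699]
tcp_rot: [0.003, -0.017, 1.0, 0.002]
force: [-17.5, -8.3, 48.4]
width: 0.002
car mm [  0.8 107.2  69.9] yaw -3.107 rotfix [0.03 0.05 0.04] F [-17.5  -8.3  48.4]
[ 0.41  0.63 -0.06  0.88  0.    0.37] 19.5 to carton ctr [ 0.016 -2.138 -1.609]
```

```bash
python3 -m crank '0 0 -0.5 0.03 0.05 0.04 1;0 0 -0.6 0 0 0 1;0 -0.6 -0.4 0 0 0 1;0 -0.7 0 0 0 0 1;0 -0.6 0 0 0 0 1;0 0 0 0 0 0 1'; python3 relc.py
```

```text
clock: 20.1
position: [0.5593, 0.2229, 0.1496]
tcp_rot: [0.001, -0.016, 1.0, 0.0]
force: [0.1, 1.0, 0.5]
width: -0.001
car mm [  0.6   9.9 149.6] yaw -3.11 rotfix [0.   0.02 0.01] F [0.1 1.  0.5]
[ 0.26  0.49 -0.08  1.   -0.    0.23] 20.1 to carton ctr [ 0.011 -0.198 -0.008]
```

```bash
python3 -m crank '0 -0.1 0.5 0 0 0 1;0 0 0.6 0 0 0 1;0 0 0.5 0 0 0 1'; python3 relc.py
```

```text
clock: 20.4
position: [0.5631, 0.2184, 0.0709]
tcp_rot: [0.005, -0.015, 1.0, 0.001]
force: [-0.1, -0.4, -0.3]
width: 0.002
car mm [ 4.3  5.3 70.9] yaw -3.112 rotfix [ 0.02  0.08 -0.01] F [-0.1 -0.4 -0.3]
[ 0.25  0.56 -0.18  0.82  0.    0.22] 20.4 to carton ctr [ 0.069 -0.102 -1.583]
```

```bash
python3 -m crank '0.06 -0.3 0.06 0.02 0.08 0 1;0 -0.12 0 0 0 0 1;0 -0.13 -0.15 0 0 0 1;0 -0.21 -0.18 0 0 0 1;0 -0.25 -0.14 0 0 0 1;0 -0.26 -0.08 0 0 0 1'; python3 relc.py
```

```text
clock: 21.0
position: [0.5609, 0.1548, 0.0962]
tcp_rot: [-0.001, -0.017, 1.0, 0.002]
force: [-0.0, 1.4, -1.5]
width: 0.003
car mm [  0.2 -58.2  96.2] yaw -3.108 rotfix [ 0.04 -0.02  0.03] F [-0.   1.4 -1.5]
[ 0.14  0.5  -0.2   0.87  0.01  0.11] 21.0 to carton ctr [ 0.003  1.17  -1.07 ]
```

```bash
python3 -m crank '0 -0.2 -0.2 0 0 0 1;0 -0.2 -0.06 0 0 0 1;0 -0.18 0.12 0 0 0 1;0 -0.16 0.2 0 0 0 1;0 -0.1 0.18 0 0 0 1'; python3 relc.py
```

```text
clock: 21.5
position: [0.5642, 0.1068, 0.0861]
tcp_rot: [0.001, -0.015, 1.0, 0.002]
force: [0.1, -0.2, 0.6]
width: -0.001
car mm [   2.  -106.3   86.1] yaw -3.112 rotfix [0.04 0.02 0.  ] F [ 0.1 -0.2  0.6]
[ 0.06  0.5  -0.24  0.83  0.    0.03] 21.5 to carton ctr [ 0.038  2.132 -1.269]
```

Now gentle pushes down until firm.

```bash
python3 -m crank '0 0 0.1 0 0 0 1;0 0 0.08 0 0 0 1'; python3 relc.py; python3 -m crank '0 0 0.06 0 0 0 1'; python3 relc.py;  python3 -m crank '0 0 0.05 0 0 0 1'; python3 relc.py
```

```text
clock: 21.7
position: [0.563, 0.106, 0.0742]
tcp_rot: [-0.001, -0.015, 1.0, 0.002]
force: [0.7, -0.5, 0.9]
width: 0.0
car mm [   0.7 -107.1   74.2] yaw -3.112 rotfix [ 0.03 -0.01 -0.01] F [ 0.7 -0.5  0.9]
[ 0.06  0.51 -0.26  0.8   0.    0.03] 21.7 to carton ctr [ 0.019  2.148 -1.508]
clock: 21.8
position: [0.5629, 0.1063, 0.0709]
tcp_rot: [-0.001, -0.015, 1.0, 0.002]
force: [-7.4, -0.5, 35.6]
width: 0.003
car mm [   0.7 -106.8   70.9] yaw -3.112 rotfix [ 0.04 -0.01 -0.01] F [-7.4 -0.5 35.6]
[ 0.06  0.52 -0.26  0.8   0.    0.03] 21.8 to carton ctr [ 0.019  2.143 -1.574]
clock: 21.9
position: [0.5631, 0.1065, 0.0704]
tcp_rot: [-0.0, -0.015, 1.0, 0.002]
force: [-15.5, -3.6, 51.9]
width: -0.001
car mm [   0.9 -106.6   70.4] yaw -3.112 rotfix [ 0.03 -0.01 -0.  ] F [-15.5  -3.6  51.9]
[ 0.06  0.52 -0.26  0.79  0.    0.03] 21.9 to carton ctr [ 0.019  2.137 -1.584]
```

```bash
python3 -m crank '0 0 -0.5 0 0 0 1;0 0 -0.8 0 0 0 1;0 -0.7 -0.8 0 0 0 -0.4;0 -0.8 -0.5 0 0 0 -0.4;0 -0.8 0 0 0 0 -0.4;0 -0.8 0 0 0 0 -0.4;0 0 0 0 0 0 -0.4'; python3 relc.py
python3 - <<'E'
from ov import *
s=read_camera('side');t=read_camera('top');np.save('t1.npy',t)
crop(s,160,120,330,300,4,'pics/s9.png')
crop(t,140,140,225,260,6,'pics/t9.png'); crop(t,140,140,225,260,6,'pics/t9o.png',carsegs(CAR,3.5,3.5),'top')
cv2.imwrite('pics/t9.png',np.hstack([cv2.imread('pics/t9.png'),cv2.imread('pics/t9o.png')])[:600,:])
E
```

```text
clock: 22.6
position: [0.569, -0.0488, 0.2034]
tcp_rot: [0.0, -0.019, 1.0, 0.001]
force: [0.4, 0.2, 0.2]
width: 0.702
car mm [   2.1 -261.9  203.4] yaw -3.103 rotfix [0.02 0.01 0.07] F [0.4 0.2 0.2]
[-0.21  0.39 -0.08  1.1   0.   -0.25] 22.6 to carton ctr [-3.000e-03  5.237e+00  1.078e+00]
```

View pics/s9.png

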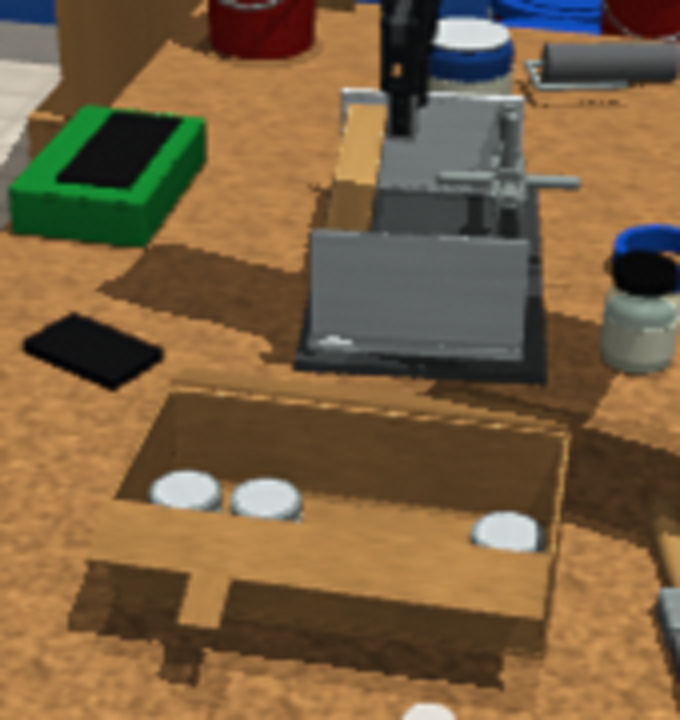

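Run:
```python
import cv2; a=cv2.imread('pics/t9.png'); print(a.shape); cv2.imwrite('pics/t9b.png',cv2.resize(a,(800,int(a.shape[0]*800/a.shape[1]))))
```

```text
(600, 1020, 3)
```

View pics/t9b.png

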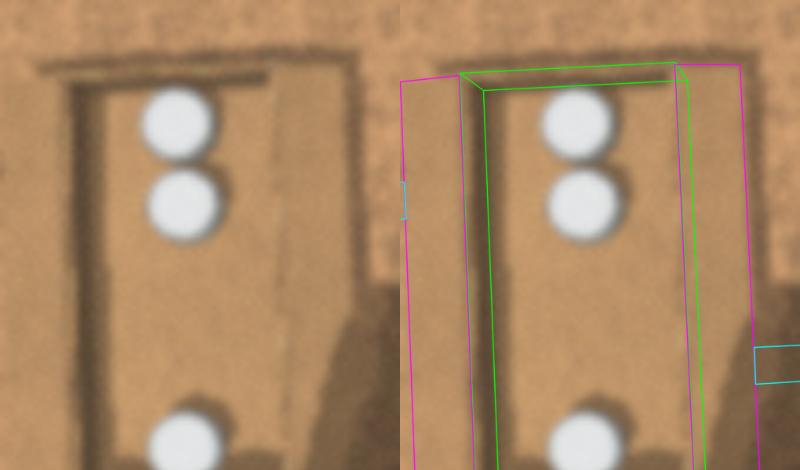

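Run:
```python
from h import *
t=np.load('t1.npy'); m=(t.min(2)>150).astype(np.uint8); m[:, :160]=0;m[:,210:]=0;m[:150]=0;m[260:]=0
n,l,st,ce=cv2.connectedComponentsWithStats(m)
for k in range(1,n):
    if st[k][4]>30: print('top',ce[k].round(1),deproj('top',*ce[k],.044).round(4),st[k][4])
for p in [(186,489),(266,495),(507,529)]: print('side',deproj('side',p[0]/4+159.5,p[1]/4+119.5,.044).round(4))
```

```text
top [176.8 166. ] [0.6661 0.2176 0.044 ] 176
top [178.1 183. ] [0.6123 0.2145 0.044 ] 179
top [178.5 234.6] [0.4517 0.2152 0.044 ] 177
side [0.6665 0.2135 0.044 ]
side [0.613 0.208 0.044]
side [0.4518 0.2086 0.044 ]
```

```bash
cat > go.py <<'E'
import sys
from h import *
x,y,z,yw=map(float,sys.argv[1:5])
p,r=tool(); S=get_state()
print('pos',p.round(4),'delta units',delta([x,y,z]),'rotfix',rotfix(yw),'F',S['force'].round(1),'w',round(S['width'],3),'t',round(S['clock'],2),'j',S['joint_pos'].round(2))
E
python3 -m crank '-0.24 0.66 0 0 0 0.07 -0.4;-0.24 0.66 0 0 0 0 -0.4;-0.24 0.66 0 0 0 0 -0.4;-0.24 0.66 0 0 0 0 -0.4;-0.24 0.66 0 0 0 0 -0.4;-0.24 0.66 0 0 0 0 -0.4;-0.24 0.66 0 0 0 0 -0.4;-0.2 0.5 0 0 0 0 -0.4;0 0 0 0 0 0 -0.4'; python3 go.py .666 .2155 .12 3.1716
```

```text
clock: 23.6
position: [0.649, 0.2395, 0.1992]
tcp_rot: [-0.004, -0.022, 1.0, 0.003]
force: [-0.9, -0.5, -0.3]
width: 0.702
pos [0.649  0.2395 0.1992] delta units [-0.33  -0.505  1.577] rotfix [ 0.05 -0.07  0.12] F [-0.9 -0.5 -0.3] w 0.702 t 23.6 j [0.24 0.64 0.33 1.26 0.01 0.2 ]
```

```bash
python3 -m crank '-0.15 -0.25 0.6 0.05 -0.07 0.12 -0.4;-0.15 -0.25 0.6 0 0 0 -0.4;0 0 0.3 0 0 0 -0.4;0 0 0 0 0 0 -0.4'; python3 go.py .666 .2155 .12 3.1716
```

```text
clock: 24.0
position: [0.6615, 0.2209, 0.1204]
tcp_rot: [-0.001, -0.019, 1.0, 0.0]
force: [-0.4, -0.5, 0.5]
width: 0.703
pos [0.6615 0.2209 0.1204] delta units [-0.085 -0.112  0.007] rotfix [ 0.   -0.02  0.07] F [-0.4 -0.5  0.5] w 0.703 t 24.0 j [0.22 0.69 0.21 1.09 0.   0.18]
```

```bash
python3 -m crank '-0.08 -0.1 0.3 0 0 0.05 -0.4;0 0 0.4 0 0 0 -0.4;0 0 0.4 0 0 0 -0.4;0 0 0.4 0 0 0 -0.4; 0 0 0.3 0 0 0 -0.4'; python3 go.py .666 .2155 .014 3.1716
```

```text
clock: 24.5
position: [0.6681, 0.2173, 0.0307]
tcp_rot: [0.003, -0.017, 1.0, 0.001]
force: [-0.6, -0.5, 0.1]
width: 0.705
pos [0.6681 0.2173 0.0307] delta units [ 0.045 -0.035  0.334] rotfix [0.01 0.04 0.03] F [-0.6 -0.5  0.1] w 0.705 t 24.5 j [0.21 0.77 0.11 0.9  0.   0.18]
```

```bash
python3 -m crank '0.04 -0.03 0.2 0.01 0.04 0 -0.4;0 0 0.12 0 0 0 -0.4'; python3 go.py .666 .2155 .014 3.1716;python3 -m crank '0 0 0 0 0 0 0.6;0 0 0 0 0 0 0.6;0 0 0 0 0 0 0.6;0 0 0 0 0 0 0.6'; python3 go.py .666 .2155 .014 3.1716
```

```text
clock: 24.7
position: [0.6655, 0.2155, 0.0128]
tcp_rot: [-0.001, -0.017, 1.0, -0.0]
force: [0.8, 0.4, 0.1]
width: 0.696
pos [0.6655 0.2155 0.0128] delta units [-0.01  -0.    -0.023] rotfix [-0.   -0.01  0.03] F [0.8 0.4 0.1] w 0.696 t 24.7 j [ 0.21  0.79  0.09  0.88 -0.    0.18]
clock: 25.1
position: [0.6662, 0.2156, 0.014]
tcp_rot: [0.0, -0.017, 1.0, -0.0]
force: [0.5, -0.2, -1.3]
width: 0.545
pos [0.6662 0.2156 0.014 ] delta units [ 0.003 -0.003 -0.   ] rotfix [-0.    0.    0.03] F [ 0.5 -0.2 -1.3] w 0.545 t 25.1 j [ 0.21  0.79  0.1   0.88 -0.    0.18]
```

```bash
python3 -m crank '0 0 -0.4 0 0 0 1;0 0 -0.6 0 0 0 1;0 0 -0.8 0 0 0 1;0 0 -0.8 0 0 0 1;0 0 -0.8 0 0 0 1;0 0 -0.6 0 0 1 1;0 0 0 0 0 1 1;0 0 0 0 0 1 1;0 0 0 0 0 1 1;0 0 0 0 0 1 1;0 0 0 0 0 1 1;0 0 0 0 0 1 1;0 0 0 0 0 1 1;0 0 0 0 0 1 1;0 0 0 0 0 1 1;0 0 0 0 0 1 1'
python3 - <<'E'
from h import *
for y in(-.065,0,.065): print(toworld(RACK,[.055,y,.1]))
E
python3 go.py .6427 -.2535 .21 1.714
```

```text
clock: 26.7
position: [0.6667, 0.216, 0.2293]
tcp_rot: [0.003, 0.62, 0.784, 0.003]
force: [0.2, 0.1, -1.3]
width: 0.546
[[ 0.64270196 -0.25349832  0.1       ]]
[[ 0.63343861 -0.18916178  0.1       ]]
[[ 0.62417526 -0.12482524  0.1       ]]
pos [0.6667 0.216  0.2293] delta units [-9.026 -2.636  0.367] rotfix [0.07 0.   0.75] F [ 0.2  0.1 -1.3] w 0.546 t 26.7 j [ 0.21  0.64  0.4   1.32 -0.    1.55]
```

```bash
python3 -m crank '0 0 0 0.07 0 0.75 1;-0.3 0 0 0 0 0 1'; python3 go.py .6427 -.2535 .21 1.714
```

```text
clock: 26.9
position: [0.6685, 0.2022, 0.23]
tcp_rot: [0.0, 0.657, 0.754, 0.001]
force: [0.7, -0.2, -2.3]
width: 0.542
pos [0.6685 0.2022 0.23  ] delta units [-8.957 -1.765  0.393] rotfix [ 0.01 -0.   -0.04] F [ 0.7 -0.2 -2.3] w 0.542 t 26.9 j [0.19 0.64 0.4  1.33 0.   1.62]
```

```bash
python3 -m crank '-0.5 -0.1 0 0 0 0 1;-0.6 -0.12 0 0 0 0 1;-0.6 -0.12 0 0 0 0 1;-0.6 -0.12 0 0 0 0 1;-0.6 -0.12 0 0 0 0 1;-0.6 -0.12 0 0 0 0 1;-0.6 -0.12 0 0 0 0 1;-0.6 -0.12 0 0 0 0 1;-0.6 -0.12 0 0 0 0 1;-0.6 -0.12 0 0 0 0 1;-0.6 -0.12 0 0 0 0 1;-0.6 -0.12 0 0 0 0 1;-0.5 -0.12 0 0 0 0 1;-0.3 -0.1 0 0 0 0 1;-0.2 0 0 0 0 0 1;0 0 0 0 0 0 1'; python3 go.py .6427 -.2535 .21 1.714
```

```text
clock: 28.5
position: [0.6456, -0.2425, 0.2344]
tcp_rot: [0.005, 0.643, 0.765, 0.001]
force: [-0.5, 0.3, -1.4]
width: 0.543
pos [ 0.6456 -0.2425  0.2344] delta units [-0.204 -0.098  0.488] rotfix [0.07 0.06 0.25] F [-0.5  0.3 -1.4] w 0.543 t 28.5 j [-0.46  0.61  0.36  1.31 -0.    0.93]
```

```bash
python3 -m crank '-0.2 -0.1 0.3 0.07 0.06 0.25 1;0 0 0.5 0 0 0 1;0 0 0 0 0 0 1'; python3 go.py .6427 -.2535 .16 1.714
python3 - <<'E'
from ov import *
s=read_camera('side');t=read_camera('top')
p,r=tool()
# ledge line corners overlay at z=.1 and tool position vertical line
S=racksegs(RACK,9.42)[12:24]
S=[x for x in racksegs(RACK,9.42) if x[2]==(0,0,255)]
S.append((p,p+[0,0,-.06],(255,0,255)))
crop(s,215,90,345,220,5,'pics/s10.png',S,'side');crop(t,240,120,380,260,4,'pics/t10.png',S,'top')
cv2.imwrite('pics/st10.png',np.hstack([cv2.imread('pics/s10.png')[:560],cv2.imread('pics/t10.png')[:560]])[:, :])
a=cv2.imread('pics/st10.png');print(a.shape)
E
```

```text
clock: 28.8
position: [0.6426, -0.2521, 0.192]
tcp_rot: [-0.001, 0.655, 0.755, 0.0]
force: [-1.0, -0.3, -1.6]
width: 0.546
pos [ 0.6426 -0.2521  0.192 ] delta units [-0.029 -0.002  0.639] rotfix [-0.   -0.01 -0.01] F [-1.  -0.3 -1.6] w 0.546 t 28.8 j [-0.48  0.64  0.3   1.23  0.    0.95]
(560, 1210, 3)
```

View pics/s10.png

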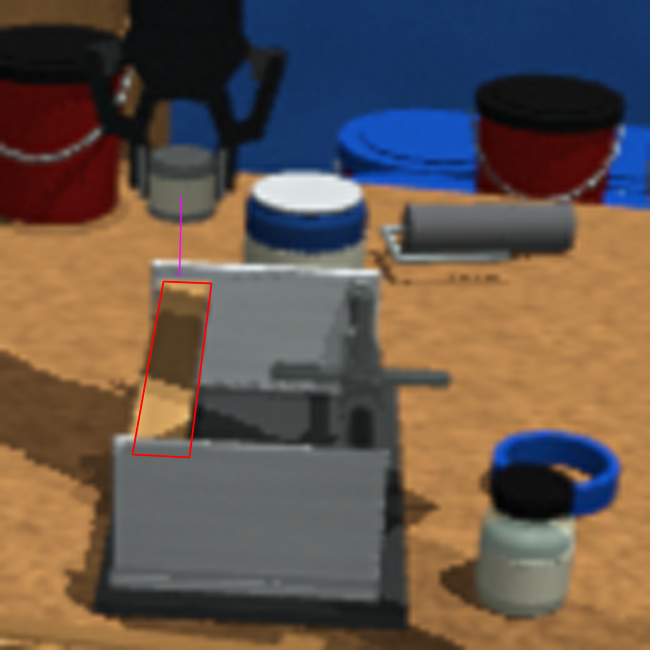

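View pics/t10.png

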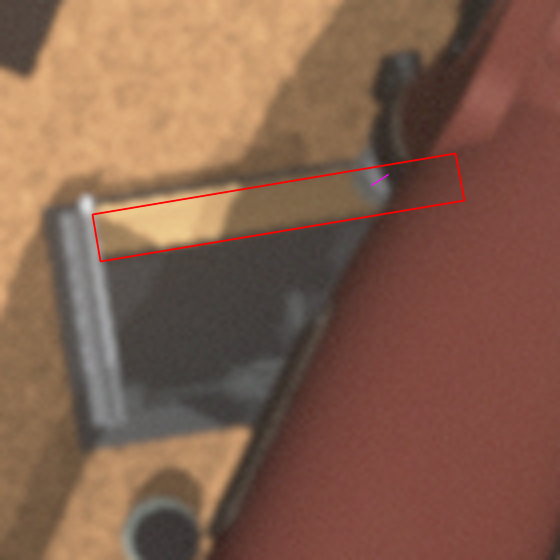

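Run:
```python
from h import *
c,s=np.cos(.143),np.sin(.143)
def loc(w):
    d=w-np.array([RACK[0],RACK[1],0]); return (np.array([c*d[0]+s*d[1],-s*d[0]+c*d[1]])*1e3).round(1)
for p in [(118,133),(575,65),(580,125),(122,193)]: print('top',loc(deproj('top',p[0]/5+239.5,p[1]/5+144.5,.1)))
for p in [(165,97),(220,97),(135,290),(193,292)]: print('side0',loc(deproj('side',p[0]/6+219.5,p[1]/6+129.5,.1)))
for p in [(165,284),(211,284),(135,440),(190,440)]: print('side10',loc(deproj('side',p[0]/5+214.5,p[1]/5+89.5,.1)))
```

```text
top [ 78.7 137.4]
top [  74.  -143.6]
top [  37.4 -139.9]
top [ 42.4 141.1]
side0 [  73.4 -140.5]
side0 [  39.5 -144.3]
side0 [ 71.1 122. ]
side0 [ 40.5 121.3]
side10 [  71.2 -134.7]
side10 [  37.2 -138.4]
side10 [ 72.9 119.9]
side10 [ 38.2 116.4]
```

```bash
python3 -m crank '-0.03 0.02 0.4 0 0 0 1;0 0 0.5 0 0 0 1;0 0 0.3 0 0 0 1;0 0 0 0 0 0 1'; python3 go.py .644 -.2535 .115 1.714
```

```text
clock: 29.3
position: [0.6487, -0.2538, 0.1393]
tcp_rot: [0.005, 0.654, 0.756, 0.002]
force: [-0.5, 0.1, -1.5]
width: 0.547
pos [ 0.6487 -0.2538  0.1393] delta units [ 0.023 -0.097  0.485] rotfix [0.08 0.05 0.01] F [-0.5  0.1 -1.5] w 0.547 t 29.3 j [-0.48  0.67  0.21  1.11  0.    0.95]
```

```bash
python3 -m crank '0 -0.1 0.2 0.08 0.05 0.01 1;0 0 0.12 0 0 0 1;0 0 0 0 0 0 1'; python3 go.py .644 -.2535 .115 1.714
```

```text
clock: 29.6
position: [0.6451, -0.2548, 0.1255]
tcp_rot: [0.001, 0.655, 0.756, 0.0]
force: [0.1, -0.0, -1.2]
width: 0.545
pos [ 0.6451 -0.2548  0.1255] delta units [ 0.03  -0.018  0.21 ] rotfix [0.02 0.01 0.  ] F [ 0.1 -0.  -1.2] w 0.545 t 29.6 j [-0.48  0.68  0.19  1.09  0.    0.95]
```

```bash
python3 -m crank '0 -0.02 0.14 0.02 0.01 0 1;0 0 0.04 0 0 0 1'; python3 go.py .644 -.2535 .115 1.714; python3 -m crank '0 0 0.05 0 0 0 1'; python3 go.py .644 -.2535 .115 1.714;python3 -m crank '0 0 0.04 0 0 0 1'; python3 go.py .644 -.2535 .115 1.714
```

```text
clock: 29.8
position: [0.6447, -0.2554, 0.1171]
tcp_rot: [0.001, 0.655, 0.756, -0.0]
force: [0.1, 0.3, -1.9]
width: 0.544
pos [ 0.6447 -0.2554  0.1171] delta units [ 0.039 -0.009  0.043] rotfix [0.01 0.01 0.  ] F [ 0.1  0.3 -1.9] w 0.544 t 29.8 j [-0.48  0.68  0.18  1.07 -0.    0.95]
clock: 29.9
position: [0.645, -0.2555, 0.1148]
tcp_rot: [0.001, 0.655, 0.756, 0.0]
force: [-0.5, -0.3, -2.0]
width: 0.542
pos [ 0.645  -0.2555  0.1148] delta units [ 0.043 -0.013 -0.004] rotfix [0.01 0.01 0.  ] F [-0.5 -0.3 -2. ] w 0.542 t 29.9 j [-0.48  0.69  0.18  1.06 -0.    0.95]
clock: 30.0
position: [0.6449, -0.2555, 0.1126]
tcp_rot: [0.001, 0.655, 0.756, 0.0]
force: [0.3, -0.2, -1.5]
width: 0.543
pos [ 0.6449 -0.2555  0.1126] delta units [ 0.043 -0.012 -0.048] rotfix [0.01 0.01 0.  ] F [ 0.3 -0.2 -1.5] w 0.543 t 30.0 j [-0.48  0.69  0.18  1.06 -0.    0.95]
```

```bash
for i in 1; do python3 -m crank '0 0 0.04 0 0 0 1'; done; python3 -m crank '0 0 0.04 0 0 0 1'; python3 -m crank '0 0 0.03 0 0 0 1'; python3 go.py .644 -.2535 .115 1.714
python3 - <<'E'
from ov import *
s=read_camera('side')
crop(s,215,90,345,220,5,'pics/s11.png')
E
```

```text
clock: 30.1
position: [0.645, -0.2555, 0.1106]
tcp_rot: [0.001, 0.655, 0.756, 0.0]
force: [0.1, 0.9, -2.1]
width: 0.548
clock: 30.2
position: [0.645, -0.2556, 0.1085]
tcp_rot: [0.001, 0.655, 0.756, 0.0]
force: [-1.6, -3.0, 18.9]
width: 0.549
clock: 30.3
position: [0.6451, -0.2557, 0.1084]
tcp_rot: [0.002, 0.655, 0.756, 0.0]
force: [-6.1, 3.2, 22.1]
width: 0.542
pos [ 0.6451 -0.2557  0.1084] delta units [ 0.046 -0.015 -0.132] rotfix [0.02 0.02 0.  ] F [-6.1  3.2 22.1] w 0.542 t 30.3 j [-0.48  0.69  0.17  1.05 -0.    0.95]
```

View pics/s11.png

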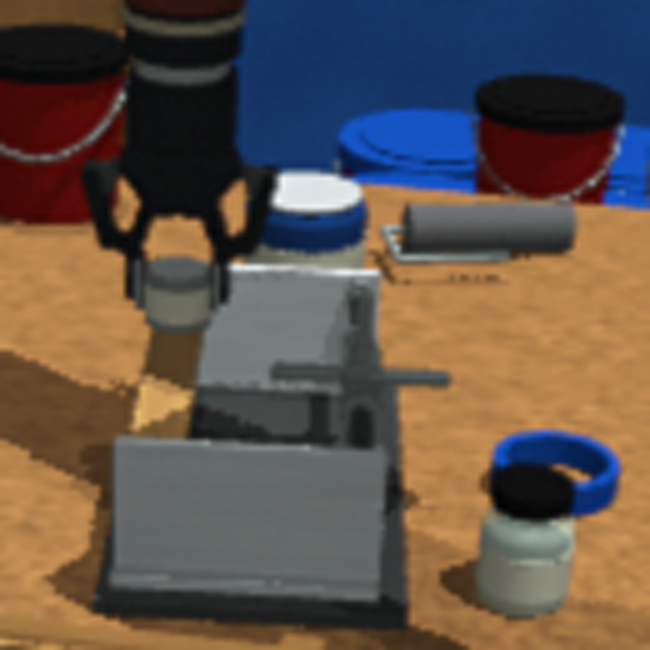

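```bash
python3 -m crank '0 0 0 0.02 0.02 0 -0.4;0 0 0 0 0 0 -0.4;0 0 0 0 0 0 -0.4'; python3 go.py .644 -.2535 .2 1.714; python3 -m crank '0 0 -0.3 0 0 0 -0.4;0 0 -0.6 0 0 0 -0.4;0 0 -0.8 0 0 0 -0.4;0 0 -0.5 0 0 0 -0.4';  python3 go.py .6125 .212 .2 1.714
python3 - <<'E'
from ov import *
s=read_camera('side')
crop(s,215,90,345,220,5,'pics/s12.png')
E
```

```text
clock: 30.65
position: [0.6456, -0.2559, 0.1094]
tcp_rot: [0.001, 0.655, 0.756, 0.0]
force: [-0.2, -0.7, -0.3]
width: 0.699
pos [ 0.6456 -0.2559  0.1094] delta units [ 0.051 -0.024 -1.812] rotfix [0.01 0.01 0.  ] F [-0.2 -0.7 -0.3] w 0.699 t 30.65 j [-0.48  0.69  0.18  1.05 -0.    0.94]
clock: 31.05
position: [0.6431, -0.2546, 0.2171]
tcp_rot: [-0.004, 0.655, 0.756, -0.001]
force: [0.7, -0.3, -0.3]
width: 0.703
pos [ 0.6431 -0.2546  0.2171] delta units [9.322 0.73  0.38 ] rotfix [-0.05 -0.04  0.  ] F [ 0.7 -0.3 -0.3] w 0.703 t 31.05 j [-0.48  0.64  0.37  1.31 -0.    0.94]
```

View pics/s12.png

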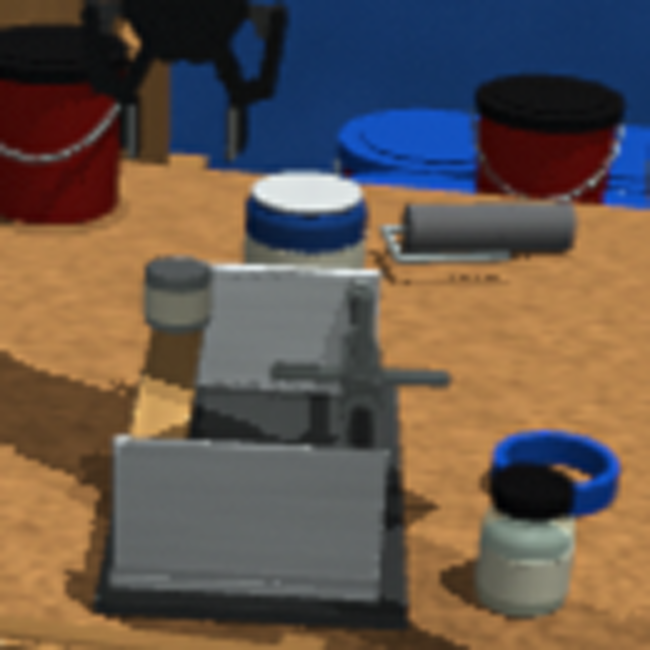

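```bash
python3 -m crank '0.4 0.05 0 -0.05 -0.04 0 -0.4;0.65 0.05 0 0 0 0 -0.4;0.65 0.05 0 0 0 0 -0.4;0.65 0.05 0 0 0 0 -0.4;0.65 0.05 0 0 0 0 -0.4;0.65 0.05 0 0 0 0 -0.4;0.65 0.05 0 0 0 0 -0.4;0.65 0.05 0 0 0 0 -0.4;0.65 0.05 0 0 0 0 -0.4;0.65 0.05 0 0 0 0 -0.4;0.65 0.05 0 0 0 0 -0.4;0.65 0.05 0 0 0 0 -0.4;0.65 0.05 0 0 0 0 -0.4;0.4 0.05 0 0 0 0 -0.4;0.2 0 0 0 0 0 -0.4;0 0 0 0 0 -0.6 -0.4'; python3 go.py .6125 .212 .2 3.1716
```

```text
clock: 32.7
position: [0.6165, 0.2008, 0.2155]
tcp_rot: [0.004, 0.628, 0.778, 0.001]
force: [0.2, 0.8, -0.5]
width: 0.697
pos [0.6165 0.2008 0.2155] delta units [ 0.238 -0.033  0.309] rotfix [ 1.000e-02  8.000e-02 -1.156e+01] F [ 0.2  0.8 -0.5] w 0.697 t 32.7 j [ 0.21  0.53  0.18  1.21 -0.01  1.56]
```

```bash
python3 -m crank '0 0 0 0 0 -1 -0.4;0 0 0 0 0 -1 -0.4;0 0 0 0 0 -1 -0.4;0 0 0 0 0 -1 -0.4;0 0 0 0 0 -1 -0.4;0 0 0 0 0 -1 -0.4;0 0 0 0 0 -1 -0.4;0 0 0 0 0 -1 -0.4;0 0 0 0 0 -1 -0.4;0 0 0 0 0 -1 -0.4'; python3 go.py .6125 .212 .12 3.1716
```

```text
clock: 33.7
position: [0.6167, 0.195, 0.2128]
tcp_rot: [0.003, 0.056, 0.998, -0.003]
force: [0.7, 0.1, -0.1]
width: 0.701
pos [0.6167 0.195  0.2128] delta units [0.133 0.34  1.854] rotfix [-0.06  0.05 -1.19] F [ 0.7  0.1 -0.1] w 0.701 t 33.7 j [ 0.2   0.53  0.17  1.21 -0.01  0.31]
```

```bash
python3 -m crank '0 0 0.3 -0.06 0.05 -1 -0.4;0.1 0.34 0.5 0 0 -0.1 -0.4;0 0 0.6 0 0 0 -0.4;0 0 0.4 0 0 0 -0.4;0 0 0 0 0 0 -0.4'; python3 go.py .6125 .2115 .06 3.1716
```

```text
clock: 34.2
position: [0.6128, 0.2089, 0.1202]
tcp_rot: [0.001, -0.013, 1.0, 0.0]
force: [-0.1, 0.8, -0.3]
width: 0.697
pos [0.6128 0.2089 0.1202] delta units [0.007 0.052 1.204] rotfix [ 0.    0.02 -0.03] F [-0.1  0.8 -0.3] w 0.697 t 34.2 j [ 0.22  0.59  0.03  1.   -0.    0.19]
```

```bash
python3 -m crank '0 0.05 0.4 0 0 0 -0.4;0 0 0.5 0 0 0 -0.4;0 0 0.5 0 0 0 -0.4;0 0 0.3 0 0 0 -0.4'; python3 go.py .6125 .2115 .014 3.1716
```

```text
clock: 34.6
position: [0.6173, 0.2102, 0.0387]
tcp_rot: [0.005, -0.012, 1.0, 0.001]
force: [0.1, 0.1, 0.2]
width: 0.697
pos [0.6173 0.2102 0.0387] delta units [0.101 0.029 0.492] rotfix [ 0.01  0.08 -0.05] F [0.1 0.1 0.2] w 0.697 t 34.6 j [ 0.22  0.67 -0.06  0.82 -0.    0.19]
```

```bash
python3 -m crank '0.1 0.03 0.25 0.01 0.08 -0.05 -0.4;0 0 0.16 0 0 0 -0.4;0 0 0.04 0 0 0 -0.4'; python3 go.py .6125 .2115 .014 3.1716; python3 -m crank '0 0 0 0 0 0 1;0 0 0 0 0 0 1;0 0 0 0 0 0 1;0 0 0 0 0 0 1'; python3 go.py .6125 .2115 .014 3.1716
```

```text
clock: 34.9
position: [0.6127, 0.2107, 0.0157]
tcp_rot: [-0.0, -0.015, 1.0, -0.0]
force: [-0.7, -0.2, -0.5]
width: 0.704
pos [0.6127 0.2107 0.0157] delta units [0.004 0.016 0.033] rotfix [-0. -0. -0.] F [-0.7 -0.2 -0.5] w 0.704 t 34.9 j [ 0.22  0.7  -0.08  0.79 -0.    0.19]
clock: 35.3
position: [0.6144, 0.211, 0.0182]
tcp_rot: [0.002, -0.015, 1.0, 0.0]
force: [-0.0, 0.9, -0.8]
width: 0.544
pos [0.6144 0.211  0.0182] delta units [0.037 0.01  0.083] rotfix [ 0.    0.03 -0.01] F [-0.   0.9 -0.8] w 0.544 t 35.3 j [ 0.22  0.7  -0.08  0.79 -0.    0.19]
```

```bash
python3 -m crank '0 0 -0.4 0 0 0 1;0 0 -0.6 0 0 0 1;0 0 -0.8 0 0 0 1;0 0 -0.8 0 0 0 1;0 0 -0.8 0 0 0 1;0 0 -0.6 0 0 1 1;0 0 0 0 0 1 1;0 0 0 0 0 1 1;0 0 0 0 0 1 1;0 0 0 0 0 1 1;0 0 0 0 0 1 1;0 0 0 0 0 1 1;0 0 0 0 0 1 1;0 0 0 0 0 1 1;0 0 0 0 0 1 1;0 0 0 0 0 1 1;0 0 0 0 0 0.75 1;0 0 0 0 0 0 1'; python3 go.py .635 -.189 .21 1.714
```

```text
clock: 37.1
position: [0.613, 0.2107, 0.2306]
tcp_rot: [0.002, 0.659, 0.752, 0.003]
force: [-0.3, -0.4, -1.0]
width: 0.547
pos [0.613  0.2107 0.2306] delta units [-7.983 -0.622  0.411] rotfix [ 0.06  0.   -0.09] F [-0.3 -0.4 -1. ] w 0.547 t 37.1 j [ 0.22  0.53  0.21  1.24 -0.    1.66]
```

```bash
python3 -m crank '-0.4 -0.04 0 0 0 0 1;-0.6 -0.04 0 0 0 0 1;-0.6 -0.04 0 0 0 0 1;-0.6 -0.04 0 0 0 0 1;-0.6 -0.04 0 0 0 0 1;-0.6 -0.04 0 0 0 0 1;-0.6 -0.04 0 0 0 0 1;-0.6 -0.04 0 0 0 0 1;-0.6 -0.04 0 0 0 0 1;-0.6 -0.04 0 0 0 0 1;-0.6 -0.04 0 0 0 0 1;-0.6 -0.04 0 0 0 0 1;-0.4 -0.04 0 0 0 0 1;-0.2 0 0 0 0 0 1;0 0 0 0 0 0 1'; python3 go.py .635 -.189 .17 1.714
```

```text
clock: 38.6
position: [0.6458, -0.1828, 0.2318]
tcp_rot: [0.004, 0.641, 0.768, 0.003]
force: [0.2, 0.8, -1.9]
width: 0.545
pos [ 0.6458 -0.1828  0.2318] delta units [-0.081 -0.246  1.234] rotfix [0.08 0.01 0.31] F [ 0.2  0.8 -1.9] w 0.545 t 38.6 j [-0.39  0.57  0.29  1.28  0.    1.  ]
```

```bash
python3 -m crank '-0.08 -0.24 0.4 0.08 0 0.3 1;0 0 0.5 0 0 0 1;0 0 0.5 0 0 0 1;0 0 0.2 0 0 0 1;0 0 0 0 0 0 1'; python3 go.py .635 -.189 .117 1.714
```

```text
clock: 39.1
position: [0.6355, -0.184, 0.151]
tcp_rot: [0.001, 0.651, 0.759, 0.001]
force: [-0.3, 0.5, -1.0]
width: 0.546
pos [ 0.6355 -0.184   0.151 ] delta units [-0.096 -0.027  0.679] rotfix [0.02 0.01 0.07] F [-0.3  0.5 -1. ] w 0.546 t 39.1 j [-0.39  0.6   0.12  1.09  0.    1.03]
```

```bash
python3 -m crank '-0.1 -0.02 0.3 0.02 0 0.07 1;0 0 0.3 0 0 0 1;0 0 0.05 0 0 0 1'; python3 go.py .635 -.189 .117 1.714
```

```text
clock: 39.4
position: [0.6373, -0.189, 0.1196]
tcp_rot: [0.002, 0.654, 0.757, 0.0]
force: [-0.1, -0.0, -1.0]
width: 0.543
pos [ 0.6373 -0.189   0.1196] delta units [ 0.007 -0.046  0.051] rotfix [0.03 0.02 0.02] F [-0.1 -0.  -1. ] w 0.543 t 39.4 j [-0.4   0.62  0.08  1.02 -0.    1.03]
```

```bash
python3 -m crank '0 -0.04 0.05 0.03 0.02 0 1'; python3 -m crank '0 0 0.04 0 0 0 1';python3 -m crank '0 0 0.03 0 0 0 1'
```

```text
clock: 39.5
position: [0.6358, -0.1895, 0.1174]
tcp_rot: [0.0, 0.654, 0.757, -0.0]
force: [0.1, 0.7, -0.9]
width: 0.545
clock: 39.6
position: [0.6358, -0.1897, 0.1156]
tcp_rot: [0.0, 0.654, 0.757, -0.0]
force: [0.1, 0.8, -0.8]
width: 0.545
clock: 39.7
position: [0.6361, -0.1899, 0.1145]
tcp_rot: [0.001, 0.654, 0.756, -0.0]
force: [0.9, 0.1, -1.1]
width: 0.541
```

```bash
python3 -m crank '0 0 0.03 0 0 0 1'; python3 -m crank '0 0 0.03 0 0 0 1';python3 -m crank '0 0 0.03 0 0 0 1'
```

```text
clock: 39.8
position: [0.6364, -0.1901, 0.1135]
tcp_rot: [0.001, 0.654, 0.756, 0.0]
force: [-0.2, 0.0, -0.7]
width: 0.544
clock: 39.9
position: [0.6366, -0.1902, 0.1124]
tcp_rot: [0.002, 0.654, 0.756, 0.0]
force: [-6.3, 2.4, 14.1]
width: 0.544
clock: 40.0
position: [0.6367, -0.1903, 0.1123]
tcp_rot: [0.002, 0.654, 0.756, 0.0]
force: [-7.4, 3.8, 19.8]
width: 0.543
```

Contact. Release, lift, check.

```bash
python3 -m crank '0 0 0 0.02 0.02 0 -0.4;0 0 0 0 0 0 -0.4;0 0 0 0 0 0 -0.4;0 0 -0.3 0 0 0 -0.4;0 0 -0.6 0 0 0 -0.4;0 0 -0.8 0 0 0 -0.4;0 0 -0.5 0 0 0 -0.4';  python3 go.py .4517 .212 .21 1.714
python3 - <<'E'
from ov import *
s=read_camera('side')
crop(s,215,90,345,220,5,'pics/s13.png')
crop(s,160,190,330,300,4,'pics/s13c.png')
E
```

```text
clock: 40.7
position: [0.6346, -0.1894, 0.2218]
tcp_rot: [-0.003, 0.654, 0.756, -0.001]
force: [1.4, 0.3, 0.7]
width: 0.699
pos [ 0.6346 -0.1894  0.2218] delta units [ 8.472 -2.459  0.277] rotfix [-0.05 -0.03  0.01] F [1.4 0.3 0.7] w 0.699 t 40.7 j [-0.4   0.57  0.26  1.27 -0.    1.03]
```

View pics/s13.png

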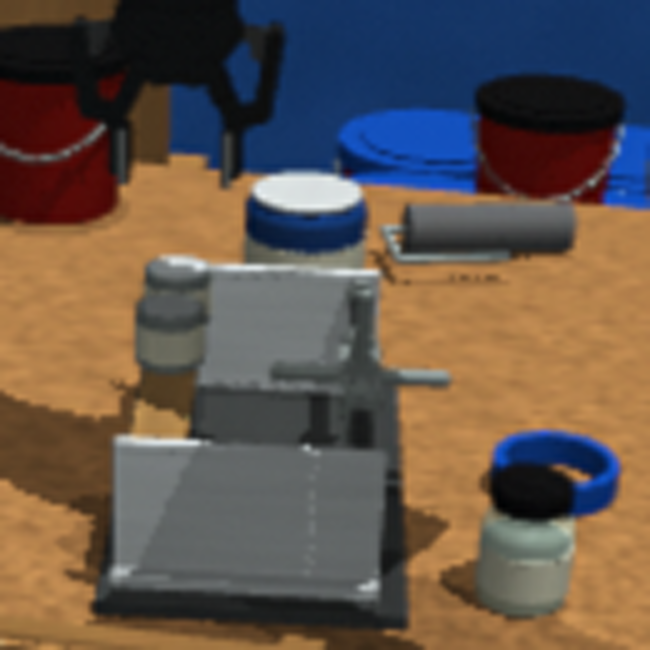

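View pics/s13c.png

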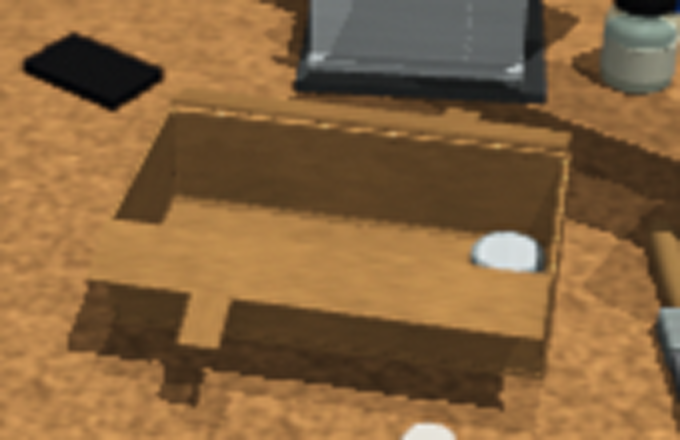

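```bash
python3 -m crank '0.4 -0.17 0 -0.05 -0.03 0 -0.4;0.6 -0.18 0 0 0 0 -0.4;0.6 -0.18 0 0 0 0 -0.4;0.6 -0.18 0 0 0 0 -0.4;0.6 -0.18 0 0 0 0 -0.4;0.6 -0.18 0 0 0 0 -0.4;0.6 -0.18 0 0 0 0 -0.4;0.6 -0.18 0 0 0 0 -0.4;0.6 -0.18 0 0 0 0 -0.4;0.6 -0.18 0 0 0 0 -0.4;0.6 -0.18 0 0 0 0 -0.4;0.6 -0.18 0 0 0 0 -0.4;0.6 -0.18 0 0 0 0 -0.4;0.3 -0.1 0 0 0 -0.5 -0.4;0 0 0 0 0 -1 -0.4'; python3 go.py .4517 .212 .21 3.1716
```

```text
clock: 42.25
position: [0.4532, 0.196, 0.2213]
tcp_rot: [0.006, 0.583, 0.812, 0.002]
force: [0.2, -0.5, 0.3]
width: 0.7
pos [0.4532 0.196  0.2213] delta units [0.314 0.071 0.224] rotfix [  0.04   0.11 -10.63] F [ 0.2 -0.5  0.3] w 0.7 t 42.25 j [ 0.26  0.23 -0.26  1.07 -0.01  1.51]
```

```bash
python3 -m crank '0 0 0 0 0 -1 -0.4;0 0 0 0 0 -1 -0.4;0 0 0 0 0 -1 -0.4;0 0 0 0 0 -1 -0.4;0 0 0 0 0 -1 -0.4;0 0 0 0 0 -1 -0.4;0 0 0 0 0 -1 -0.4;0 0 0 0 0 -1 -0.4;0 0 0 0 0 -1 -0.4'; python3 go.py .4517 .212 .12 3.1716
```

```text
clock: 43.15
position: [0.4525, 0.1975, 0.2198]
tcp_rot: [0.007, 0.058, 0.998, -0.001]
force: [0.1, -0.3, -0.3]
width: 0.701
pos [0.4525 0.1975 0.2198] delta units [0.076 0.29  1.995] rotfix [-0.02  0.11 -1.22] F [ 0.1 -0.3 -0.3] w 0.701 t 43.15 j [ 0.27  0.23 -0.27  1.06 -0.01  0.38]
```

```bash
python3 -m crank '0 0 0.3 -0.02 0.11 -1 -0.4;0 0.28 0.5 0 0 -0.2 -0.4;0 0 0.6 0 0 0 -0.4;0 0 0.5 0 0 0 -0.4;0 0 0 0 0 0 -0.4'; python3 go.py .4517 .212 .05 3.1716
```

```text
clock: 43.65
position: [0.454, 0.2123, 0.1224]
tcp_rot: [0.002, -0.019, 1.0, 0.001]
force: [-0.6, -0.7, 0.6]
width: 0.7
pos [0.454  0.2123 0.1224] delta units [ 0.052 -0.006  1.448] rotfix [0.01 0.03 0.07] F [-0.6 -0.7  0.6] w 0.7 t 43.65 j [ 0.29  0.33 -0.4   0.83  0.    0.25]
```

```bash
python3 -m crank '0.05 0 0.4 0.01 0.03 0.07 -0.4;0 0 0.5 0 0 0 -0.4;0 0 0.5 0 0 0 -0.4;0 0 0.3 0 0 0 -0.4'; python3 go.py .4517 .212 .014 3.1716
```

```text
clock: 44.05
position: [0.4558, 0.2134, 0.0403]
tcp_rot: [0.004, -0.015, 1.0, 0.001]
force: [0.3, -0.3, 0.1]
width: 0.703
pos [0.4558 0.2134 0.0403] delta units [ 0.086 -0.027  0.526] rotfix [ 0.02  0.07 -0.  ] F [ 0.3 -0.3  0.1] w 0.703 t 44.05 j [ 0.29  0.44 -0.5   0.63 -0.    0.26]
```

```bash
python3 -m crank '0.08 -0.03 0.25 0.02 0.07 0 -0.4;0 0 0.18 0 0 0 -0.4;0 0 0.05 0 0 0 -0.4'; python3 go.py .4517 .212 .014 3.1716; python3 -m crank '0 0 0 0 0 0 1;0 0 0 0 0 0 1;0 0 0 0 0 0 1;0 0 0 0 0 0 1'; python3 go.py .4517 .2115 .014 3.1716
```

```text
clock: 44.35
position: [0.4526, 0.2118, 0.0161]
tcp_rot: [-0.0, -0.015, 1.0, -0.0]
force: [-0.0, -1.1, -0.5]
width: 0.699
pos [0.4526 0.2118 0.0161] delta units [0.018 0.004 0.042] rotfix [-0.   -0.   -0.01] F [-0.  -1.1 -0.5] w 0.699 t 44.35 j [ 0.29  0.48 -0.52  0.57 -0.    0.26]
clock: 44.75
position: [0.4539, 0.2124, 0.018]
tcp_rot: [0.001, -0.015, 1.0, 0.0]
force: [0.1, 0.5, -2.3]
width: 0.545
pos [0.4539 0.2124 0.018 ] delta units [ 0.044 -0.017  0.079] rotfix [ 0.01  0.02 -0.  ] F [ 0.1  0.5 -2.3] w 0.545 t 44.75 j [ 0.29  0.48 -0.52  0.58  0.    0.26]
```

Lift; target slot y=+65 → about (.626, −.125).

```bash
python3 -m crank '0 0 -0.4 0 0 0 1;0 0 -0.6 0 0 0 1;0 0 -0.8 0 0 0 1;0 0 -0.8 0 0 0 1;0 0 -0.8 0 0 0 1;0 0 -0.6 0 0 1 1;0 0 0 0 0 1 1;0 0 0 0 0 1 1;0 0 0 0 0 1 1;0 0 0 0 0 1 1;0 0 0 0 0 1 1;0 0 0 0 0 1 1;0 0 0 0 0 1 1;0 0 0 0 0 1 1;0 0 0 0 0 1 1;0 0 0 0 0 1 1;0 0 0 0 0 0.75 1;0 0 0 0 0 0 1'; python3 go.py .626 -.125 .21 1.714
```

```text
clock: 46.55
position: [0.4521, 0.2116, 0.2302]
tcp_rot: [0.002, 0.659, 0.752, 0.003]
force: [0.4, -0.5, -2.1]
width: 0.54
pos [0.4521 0.2116 0.2302] delta units [-7.13   2.559  0.417] rotfix [ 0.05 -0.   -0.09] F [ 0.4 -0.5 -2.1] w 0.54 t 46.55 j [ 0.29  0.24 -0.23  1.1  -0.    1.73]
```

```bash
python3 -m crank '-0.3 0.15 0 0.05 0 -0.09 1;-0.5 0.19 0 0 0 0 1;-0.5 0.19 0 0 0 0 1;-0.5 0.19 0 0 0 0 1;-0.5 0.19 0 0 0 0 1;-0.5 0.19 0 0 0 0 1;-0.5 0.19 0 0 0 0 1;-0.5 0.19 0 0 0 0 1;-0.5 0.19 0 0 0 0 1;-0.5 0.19 0 0 0 0 1;-0.5 0.19 0 0 0 0 1;-0.5 0.19 0 0 0 0 1;-0.5 0.19 0 0 0 0 1;-0.5 0.15 0 0 0 0 1;-0.2 0 0 0 0 0 1;0 0 0 0 0 0 1'; python3 go.py .626 -.125 .17 1.714
```

```text
clock: 48.15
position: [0.6424, -0.1255, 0.2297]
tcp_rot: [-0.001, 0.635, 0.772, 0.0]
force: [-0.8, 0.5, -2.0]
width: 0.537
pos [ 0.6424 -0.1255  0.2297] delta units [ 0.071 -0.32   1.195] rotfix [-0.   -0.01  0.43] F [-0.8  0.5 -2. ] w 0.537 t 48.15 j [-0.3   0.55  0.24  1.26  0.    1.07]
```

```bash
python3 -m crank '0.06 -0.3 0.4 0 0 0.42 1;0 0 0.5 0 0 0 1;0 0 0.5 0 0 0 1;0 0 0.2 0 0 0 1;0 0 0 0 0 0 1'; python3 go.py .626 -.125 .117 1.714
```

```text
clock: 48.65
position: [0.6248, -0.1207, 0.1489]
tcp_rot: [-0.001, 0.652, 0.758, 0.001]
force: [0.2, -0.1, -1.2]
width: 0.544
pos [ 0.6248 -0.1207  0.1489] delta units [-0.09   0.01   0.638] rotfix [ 0.01 -0.02  0.06] F [ 0.2 -0.1 -1.2] w 0.544 t 48.65 j [-0.31  0.55  0.03  1.05  0.    1.11]
```

```bash
python3 -m crank '-0.1 0.02 0.3 0.02 0 0.06 1;0 0 0.3 0 0 0 1;0 0 0.03 0 0 0 1'; python3 go.py .626 -.125 .117 1.714
python3 - <<'E'
from ov import *
s=read_camera('side')
crop(s,215,90,345,220,5,'pics/s14.png',[x for x in racksegs(RACK,9.42) if x[2]==(0,0,255)],'side')
E
```

```text
clock: 48.95
position: [0.6284, -0.1254, 0.1185]
tcp_rot: [0.0, 0.654, 0.756, 0.001]
force: [0.4, -0.0, -1.1]
width: 0.542
pos [ 0.6284 -0.1254  0.1185] delta units [ 0.014 -0.046  0.029] rotfix [ 0.02 -0.01  0.01] F [ 0.4 -0.  -1.1] w 0.542 t 48.95 j [-0.31  0.58  0.    0.99  0.    1.11]
```

View pics/s14.png

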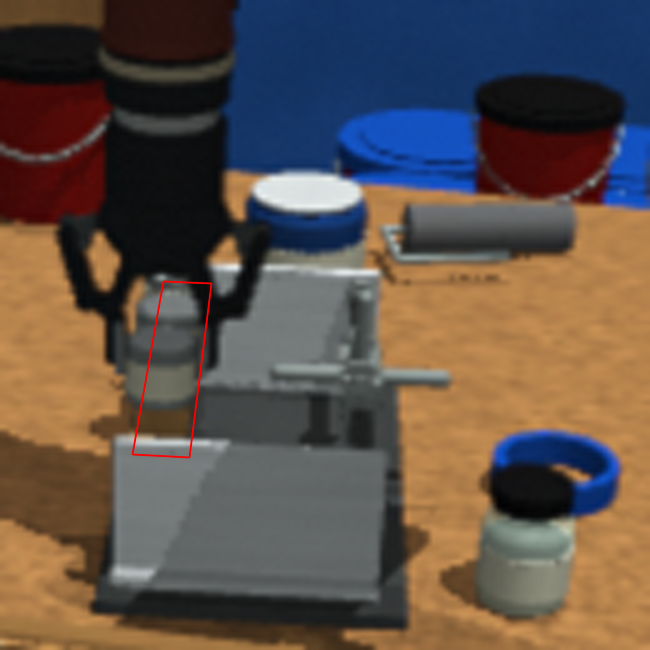

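```bash
python3 -m crank '0 -0.05 0.04 0.02 0 0 1'; python3 -m crank '0 0 0.04 0 0 0 1';python3 -m crank '0 0 0.03 0 0 0 1';python3 -m crank '0 0 0.03 0 0 0 1'
```

```text
clock: 49.1
position: [0.627, -0.1262, 0.1179]
tcp_rot: [0.001, 0.654, 0.756, 0.0]
force: [0.5, 0.2, -2.5]
width: 0.541
clock: 49.2
position: [0.6272, -0.1263, 0.1164]
tcp_rot: [0.001, 0.654, 0.756, 0.001]
force: [-0.3, -0.3, -2.6]
width: 0.547
clock: 49.3
position: [0.6275, -0.1265, 0.1153]
tcp_rot: [0.001, 0.654, 0.756, 0.001]
force: [0.1, -0.5, -1.5]
width: 0.543
clock: 49.4
position: [0.6277, -0.1266, 0.1141]
tcp_rot: [0.002, 0.654, 0.756, 0.001]
force: [-0.2, -0.3, -1.5]
width: 0.545
```

```bash
python3 -m crank '0 -0.02 0.03 0.02 0 0 1'; python3 -m crank '0 0 0.03 0 0 0 1';python3 -m crank '0 0 0.03 0 0 0 1'
```

```text
clock: 49.5
position: [0.627, -0.1269, 0.1128]
tcp_rot: [0.001, 0.654, 0.756, -0.0]
force: [0.5, -0.8, 0.6]
width: 0.542
clock: 49.6
position: [0.627, -0.1269, 0.1127]
tcp_rot: [0.002, 0.654, 0.756, 0.0]
force: [-8.2, 2.7, 22.2]
width: 0.54
clock: 49.7
position: [0.627, -0.1269, 0.1127]
tcp_rot: [0.002, 0.654, 0.756, 0.0]
force: [-5.6, 1.1, 13.6]
width: 0.545
```

Seated. Release, lift, then move back clear of the views.

```bash
python3 -m crank '0 0 0 0.02 0 0 -0.4;0 0 0 0 0 0 -0.4;0 0 0 0 0 0 -0.4;0 0 -0.3 0 0 0 -0.4;0 0 -0.6 0 0 0 -0.4;0 0 -0.8 0 0 0 -0.4;0 0 -0.6 0 0 0 -0.4;0.1 -0.6 -0.3 0 0 0 -0.4;0.1 -0.7 -0.3 0 0 0 -0.4;0.1 -0.7 0 0 0 0 -0.4;0.1 -0.7 0 0 0 0 -0.4;0.1 -0.7 0 0 0 0 -0.4;0 -0.5 0 0 0 0 -0.4;0 0 0 0 0 0 -0.4'
python3 - <<'E'
from ov import *
s=read_camera('side');t=read_camera('top')
for n,i in(('side',s),('top',t)): cv2.imwrite(f'pics/{n}15.png',cv2.cvtColor(i,cv2.COLOR_RGB2BGR))
crop(s,160,90,345,300,3,'pics/s15.png');crop(t,140,140,380,280,3,'pics/t15.png')
E
```

```text
clock: 51.1
position: [0.4243, -0.1298, 0.2619]
tcp_rot: [0.002, 0.654, 0.757, -0.001]
force: [-0.3, 0.6, 0.5]
width: 0.701
```

View pics/s15.png

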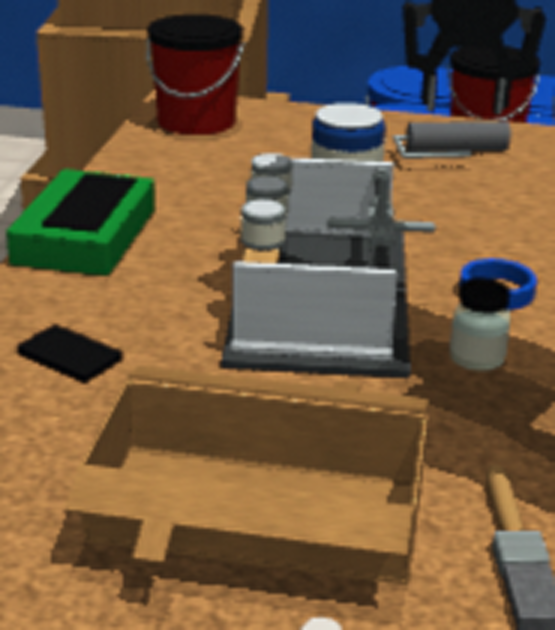

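View pics/t15.png

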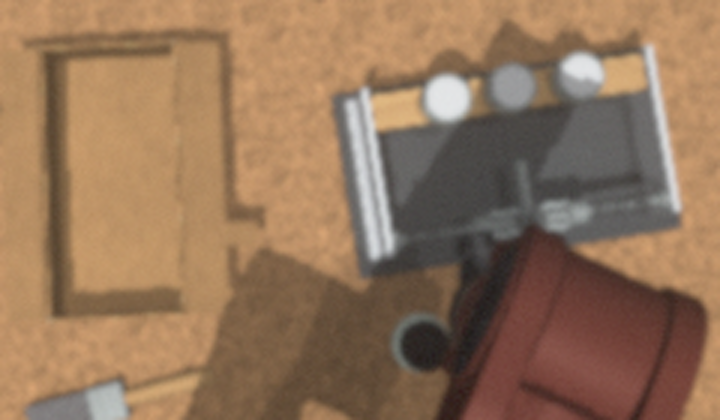

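View pics/top15.png

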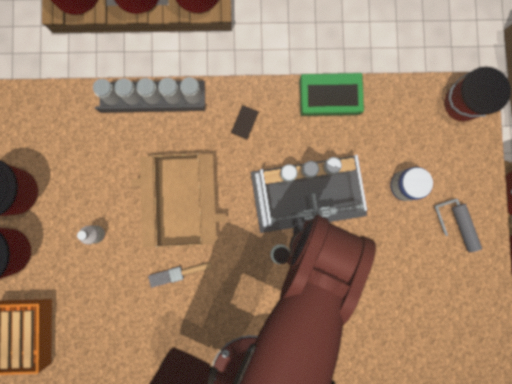

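```bash
python3 -c "
from bench import *
print(get_state()['force'],get_state()['clock']); print(close_job())"
```

```text
[ 1.04373041  0.27230299 -0.53160821] 51.2
the job is handed in; nothing more can be done
None
```

I finished all three parts in the order asked and handed the job in at 51.2 s.

- **Turnbuckle:** I turned it by the tommy bars until it stopped firmly. The bar I was pushing stopped level at about 60 N, as expected at 9.42 rad, and the pictures show both end plates against the ledge.
- **Flaps:** Both are folded right back to their stops. The fingertip met each stop at about the same height, roughly 70 mm. On the left flap my push was too hard: the wrist force read about 119 N, just under the 120 N limit. A short peak between readings could have passed that limit. I used smaller steps on the right flap and stayed under about 55 N.
- **Tins:** There were three in the carton. All now stand upright in one row along the ledge, about 65 mm apart and centred on it to within a couple of millimetres in the last pictures. The carton is empty.
- **Other things on the counter:** I touched nothing else. In the last top view the brush may have moved a little from the start; the arm was not near it.

The two cameras disagreed by up to about 8 mm on where the rack and carton were, so I placed the tins by averaging the two and feeling for contact.

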